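# Lock a turning tool on the lathe's quick-change toolpost

## Task

Fit the turning tool (the holder with the square-shank tool) on the lathe's toolpost: slide the holder straight down the dovetail until its round height nut rests on top of the post, and let go of it. Then push the toolpost's ball-ended lever clockwise, seen from above, through its quarter turn until it comes up hand-tight and stays there, so that the holder is clamped; where it comes tight differs from time to time, so feel for it, and do not force it (never more than 20 N on the lever). Leave the other two tool holders standing where they are.

Things in the scene. Friction and masses are not known exactly. Their poses are not given: they have to be found in the camera images.
- turning_holder: Loose dark steel tool holder, 0.38 kg: a block 66 x 30 x 46 mm (its x, y, z) standing on the bench. Origin: centre of its underside, z up. An upright dovetail channel runs down its -y side, open at both ends: 10.6 mm deep, 39 mm wide at its mouth, 54 at its floor. The square-shank (12 mm) turning tool lies in its +y side, 10 to 23 mm above the underside, and stands 30 mm out of the +x end.
- holder_grip (a point): Middle of the turning holder's block, 38 mm above its underside. Its two end faces (33 mm to either side along its x axis) are bare and flat from 23 to 46 mm above the underside, as the tool lies lower: grip it there from above, across the 66 mm. It is 30 mm thick (15 mm to either side along y).
- holder_nut (a point): Centre of the underside of the round height nut on top of the turning holder: 26 mm across, 8 mm thick, held 4 mm above the block (50 mm above the holder's underside), at x = -13, y = +1 mm of the holder. Its 8 mm stud ends 76 mm above the underside. The nut sits on the dovetail's top when the holder is fully down.
- boring_holder: A loose tool holder of the same block, 0.38 kg, but with a long round boring bar (15 mm thick) in its side. Origin: centre of its underside. Bystander: leave it where it stands.
- parting_holder: A loose tool holder of the same block, 0.38 kg, but with a thin upright parting blade (4 x 19 mm) in its side. Origin: centre of its underside. Bystander: leave it where it stands.
- toolpost: Fixed toolpost on the lathe's slide: a steel block 64 x 64 x 66 mm. Origin: centre of its underside, z up; its top is 66 mm above, with a bolt in the middle up to 18 mm above that. On its +y side (towards the chuck) stands the dovetail for the holder. The holder's x axis lies along the post's x axis when it is on.
- dovetail_top (a point): Middle of the top of the toolpost's upright dovetail, 37 mm from the post's middle along its y. The dovetail is as high as the post (66 mm), stands 10 mm proud of the face at y = 32 mm, and is 36 mm wide at its root and 50 mm at its front; the top 7 mm are tapered by 2 to 4 mm as a lead-in. The holder's channel goes over it from above.
- holder_seat (a point): Where the holder's origin comes when it is fully down on the dovetail, loose: x = 0, y = 48, z = 16 mm of the toolpost's frame (same axes). The play there is 1.7 mm either way along x, and y may be 47 to 49.5 mm. Clamped, the holder is drawn out to about y = 49.5 mm.
- lever: Clamping lever on an upright cam shaft in the toolpost. Origin: on the shaft's axis, level with the post's top, at about x = 8, y = 28 mm of the post (worn: 1.8 mm more or less along y). Above it an 11 mm shaft, a 17 mm collar from 16 to 32 mm, and an 11 mm handle rising to the ball. It turns about the vertical and stays where it is left (but is a few degrees springy once tight).
- lever_ball (a point): Centre of the black ball (24 mm) on the handle's end, 95 mm from the axis, 46 mm above the post's top: push it sideways with closed fingertips. Open, it lies on the post's -y side; clockwise from above it comes to the -x side. It moves with 2 to 7 N and comes tight 1.0 to 1.9 rad on, where the push rises about 1 to 2 N per mm; 12 N is hand-tight. It presses a cam out against the holder.
Things that resemble listed ones, but are neither listed nor needed, are in the scene too. What is shaped like the turning_holder but green is not meant.

How it is judged:
By the outcome, as a careful person would: the job done as asked, in the order asked, and still so for the second after the job is handed in, with the robot touching nothing.
It also fails if it takes over 67 s, if anything falls off the work surface, if the arm or the gripper's body presses on something with over 40 N, if the wrist force passes 120 N, or if a joint passes its speed limit or range.

## Robot

A 7-joint arm with a two-finger parallel gripper is mounted at the origin on the work surface. World frame = base frame: x ahead of the robot, y to its left, z up, the work surface at z = 0. Lengths are in mm, angles in rad, forces in N, time in s.
With the tool pointing down it reaches from about 425 to 875 mm from the base axis. Payload 4.7 kg.
Tool frame: the origin (TCP) lies on the centre line of the jaws, within the pads' length; the fingertips stand 14 mm ahead of it and the grasp point (between the pads) lies 5 mm behind it; z points along the fingers, y is the direction in which the jaws open and shut (so a half turn about z gives the same grasp; the last joint's range is limited). The gripper opens to 85 mm and grips with 20 to 120 N. Pads are 22 mm wide; open, the fingers measure 114 mm over their backs; the gripper's body (76 mm by 85 mm) begins 54 mm behind the grasp point. The pads swing forward as they close: fully open they stand 13 mm farther back than shut.
Start: joints at [0.014, 0.321, -0.07, 1.45, 0.023, 1.371, -0.057], TCP at [650.018, -0.024, 245.349] pointing down, gripper open.
Joint ranges: [-2.86, 2.86], [-0.3, 2.09], [-1.38, 1.24], [0.06, 2.45], [-1.56, 4.7], [0.09, 2.05], [-2.69, 2.69]. Speed limits (rad/s): [2.57, 2.57, 3.14, 3.14, 3.14, 3.14, 3.14].

## Interface

Orientations are given as a rotation vector (axis times angle).
In Python, from workcell import env gives the robot as it stands.
- The arm moves only by the shell command python3 -m crank 'ROWS'. ROWS is text: rows parted by semicolons, each of 7 numbers parted by spaces: the shift along the tool's x, y, z in mm, then the turn, a rotation vector about the tool's x, y, z in rad, then the closure in counts, from 0 (fully open) to 255 (shut). A call has exactly 8 rows; each row shifts and turns the commanded pose from where the row before left it, along the tool's axes as they then stand; what a row does not reach is not made up. A row lasts 1/8 s, in which the tool goes at most 62.5 mm and 10.7 degrees, less where a joint would pass 70% of its speed; a pose out of reach is approached as far as the arm can. A call is refused whole if a number of a shift passes 62.5 or a number of a turn 0.188, either way. A call with a gripper value outside its range is refused whole. The fingers move at their own pace and stop on an object; the grip force is fixed at half the most. Time passes only in rows, so rows that do not move let the fingers close, or fill a call up. It gives the time, the measured TCP pose, the force and the opening at its end, in the units of the state.
- env.read_state(): the state, without advancing time (a new reading comes with each control period).
- env.snapshot(name): name is "scene" or "side" or "wrist"; returns a dict with "image" (384x512x3 uint8, blue, green, red), "fx", "fy", "cx", "cy" (pixels), "k1" (the pictures are not rectified: a ray, as slopes to the right and down, at radius r is drawn at 1 + k1 r^2 times it, then the intrinsics apply), "eye" and "rotation" of the camera in the world. Camera axes: x right, y down, z forward; pixel columns grow to the right and rows downward; lengths in mm; the calibration is good to about 2 mm. A picture is of the moment at which its call begins. There is no depth.
- env.sign_off(): hands the job in, once; it reports no verdict.
The state is a dict: "t": time; "qpos": joint angles; "joint_vel": joint speeds; "joint_efforts": joint torques, N m; "tcp_pos": TCP position; "tcp_rot": TCP orientation; "force": force on the tool from outside, world axes, zero at the start; "ft_torque": the same for the moment, N m; "width": opening from 0.0 (shut) to 1.0 (fully open).
Only numpy, scipy, OpenCV 4.12 (cv2) and the standard library are available. Lean on these libraries where they do the work, as an engineer would, in place of code of your own. Each camera call takes 0.05 s, during which the arm holds its last target.

## Working session

There is one attempt and no reset: what is moved stays moved. The work goes in short steps, Python scripts to look and compute and a shell command to move; the robot and the scene stay as the last step left them, time stands still between calls to the robot, and variables do not carry over. Pictures are saved under pics/ and viewed, and the job is handed in when it is done.

```bash
ls; mkdir -p pics; cat > h.py <<'E'
import numpy as np, cv2
from workcell import env
def snap(n,f):
    s=env.snapshot(n); cv2.imwrite('pics/'+f+'.png',s['image']); np.save('pics/'+f+'.npy',s,allow_pickle=True); return s
def load(f): return np.load('pics/'+f+'.npy',allow_pickle=True).item()
def ray(s,u,v):
    K=np.array([[s['fx'],0,s['cx']],[0,s['fy'],s['cy']],[0,0,1]])
    p=cv2.undistortPoints(np.array([[[u,v]]],float),K,np.array([s['k1'],0,0,0.]))[0,0]
    d=np.array(s['rotation'])@np.array([p[0],p[1],1]); return np.array(s['eye']),d/np.linalg.norm(d)
def onz(s,u,v,z):
    e,d=ray(s,u,v); return e+d*(z-e[2])/d[2]
def tri(s1,p1,s2,p2):
    e1,d1=ray(s1,*p1); e2,d2=ray(s2,*p2)
    t=np.linalg.lstsq(np.c_[d1,-d2],e2-e1,rcond=None)[0]
    a=e1+d1*t[0]; b=e2+d2*t[1]; return (a+b)/2, np.linalg.norm(a-b)
def proj(s,P):
    R=np.array(s['rotation']); K=np.array([[s['fx'],0,s['cx']],[0,s['fy'],s['cy']],[0,0,1]])
    q=R.T@(np.array(P,float)-np.array(s['eye']))
    r=cv2.projectPoints(q.reshape(1,1,3),np.zeros(3),np.zeros(3),K,np.array([s['k1'],0,0,0.]))[0]; return r.ravel()
E
python3 - <<'E'
from h import *
for n in ['scene','side','wrist']:
    s=snap(n,n+'0'); print(n,s['eye'],s['fx'],s['k1'],np.round(s['rotation'],2).tolist())
print(env.read_state())
E
```

```text
pics
scene [1045.47911372 -372.62759358  637.36447524] 398.7499469535491 -0.1422763275133376 [-1.88, -1.32, 0.67]
side [ -32.70504903 -596.25473327  739.41992317] 356.4661376778419 0.017466479327868985 [-2.13, 0.95, -0.44]
wrist [648.73638535  80.8301105  373.5736178 ] 337.9431492776995 -0.06327940262346722 [2.82, 0.0, -0.0]
{'t': 0.15, 'qpos': array([ 0.01409757,  0.32164276, -0.07007835,  1.45138006,  0.02256257,
        1.37077232, -0.05689401]), 'joint_vel': array([-0.00125372, -0.00056313,  0.00091365, -0.00379813, -0.00081021,
       -0.0014797 , -0.00021383]), 'joint_efforts': array([ 4.86840745e-04, -4.94090402e+01, -3.82246608e-01, -3.14684451e+01,
        1.31496685e-02,  8.20941757e-03, -6.77807677e-07]), 'tcp_pos': array([ 6.49629798e+02, -3.34797011e-02,  2.44488517e+02]), 'tcp_rot': array([-2.22073717e+00, -2.22077920e+00,  1.62696165e-03]), 'force': array([ 0.42568902, -0.18848187,  0.4711356 ]), 'ft_torque': array([-0.02537106, -0.05758706,  0.04042088]), 'width': 1.0020545665087737}
```

```bash
sed -i "s/np.array(s\['rotation'\])/cv2.Rodrigues(np.array(s['rotation'],float))[0]/" h.py
python3 - <<'E'
from h import *
for n in ['scene','side','wrist']:
    s=load(n+'0'); print(n,ray(s,256,192)[1], onz(s,256,192,0))
print(cv2.Rodrigues(env.read_state()['tcp_rot'])[0].round(3))
E
```

```text
scene [-0.73481535  0.26784286 -0.62314252] [293.89310668 -98.67177166   0.        ]
side [ 0.55613095  0.5021343  -0.66225335] [588.22696172 -35.61112595   0.        ]
wrist [-0.00186878 -0.32186088 -0.94678513] [647.99902111 -46.16674306   0.        ]
[[-0.     1.    -0.001]
 [ 1.     0.    -0.   ]
 [-0.    -0.001 -1.   ]]
```

View pics/scene0.png

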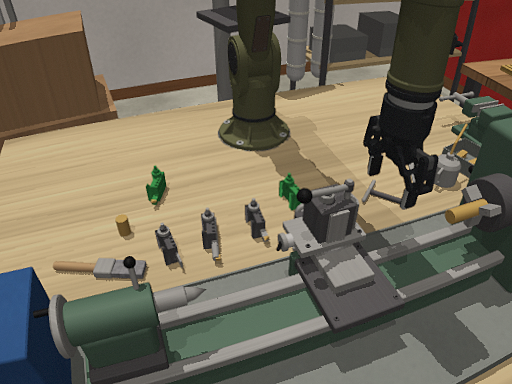

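View pics/side0.png

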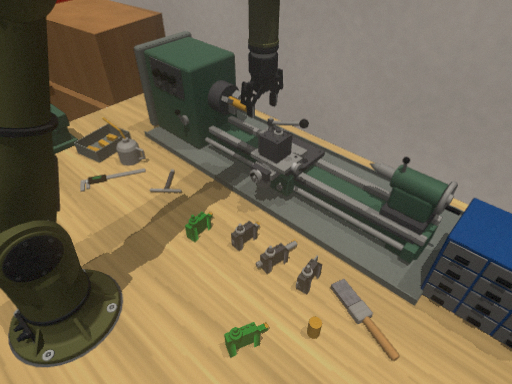

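View pics/wrist0.png

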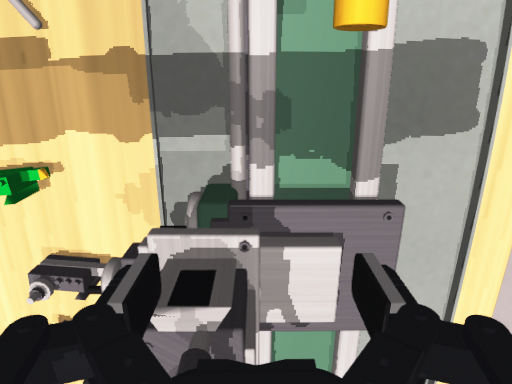

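```bash
python3 - <<'E'
from h import *
a=load('scene0')['image'][190:275,145:305]; b=load('side0')['image'][210:300,220:330]
cv2.imwrite('pics/ca.png',cv2.resize(a,None,fx=5,fy=5,interpolation=cv2.INTER_CUBIC))
cv2.imwrite('pics/cb.png',cv2.resize(b,None,fx=6,fy=6,interpolation=cv2.INTER_CUBIC))
c=load('side0')['image'][110:200,235:325]; d=load('scene0')['image'][165:265,270:370]
cv2.imwrite('pics/cc.png',np.hstack([cv2.resize(x,(400,400),interpolation=cv2.INTER_CUBIC) for x in (c,d)]))
E
```

```text
(no output)
```

View pics/ca.png

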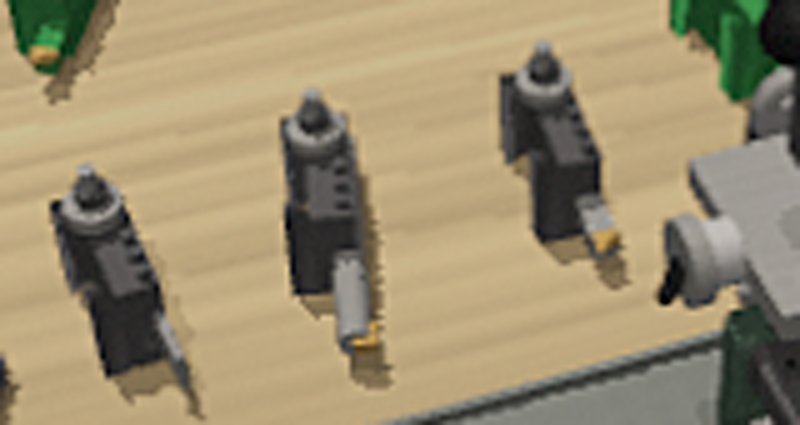

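View pics/cb.png

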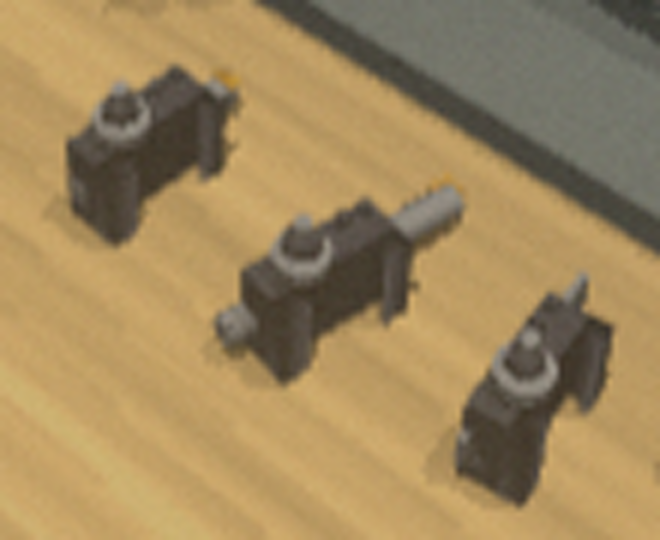

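View pics/cc.png

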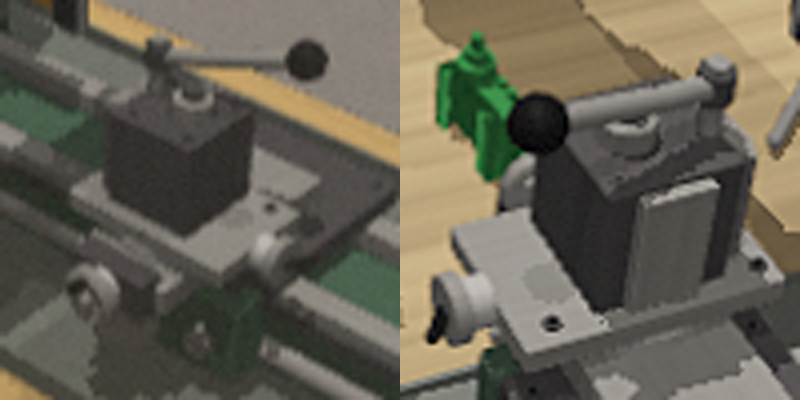

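```bash
python3 - <<'E'
from h import *
c=load('wrist0')['image'][180:384,0:300]
cv2.imwrite('pics/cw.png',cv2.resize(c,(800,544),interpolation=cv2.INTER_CUBIC))
a,b=load('scene0'),load('side0')
# ball
def c2(p,x,y,sz): return (p[0]+x*sz/400,p[1]+y*sz/400)
ball=tri(a,(270+540/4,165+125/4),b,(235+305*90/400,110+60*90/400)); print('ball',ball)
print('shafttop',tri(a,(270+717/4-100,165+62/4),b,(235+158*90/400,110+42*90/400)))
print('nut',tri(a,(145+543/5,190+92/5),b,(220+122/6,210+118/6)))
print('bolt',tri(a,(270+632/4-100,165+128/4),b,(235+193*.225,110+95*.225)))
E
```

```text
ball (array([714.94288098, -65.5186723 , 252.57580141]), np.float64(102.76147153819605))
shafttop (array([618.64499409, -58.36345623, 254.24189086]), np.float64(2.5597262509259933))
nut (array([ 407.76600026, -145.20949349,   51.66413605]), np.float64(1.7532399065774797))
bolt (array([616.29741214, -90.97319691, 229.75893091]), np.float64(2.3308442739715027))
```

View pics/cw.png

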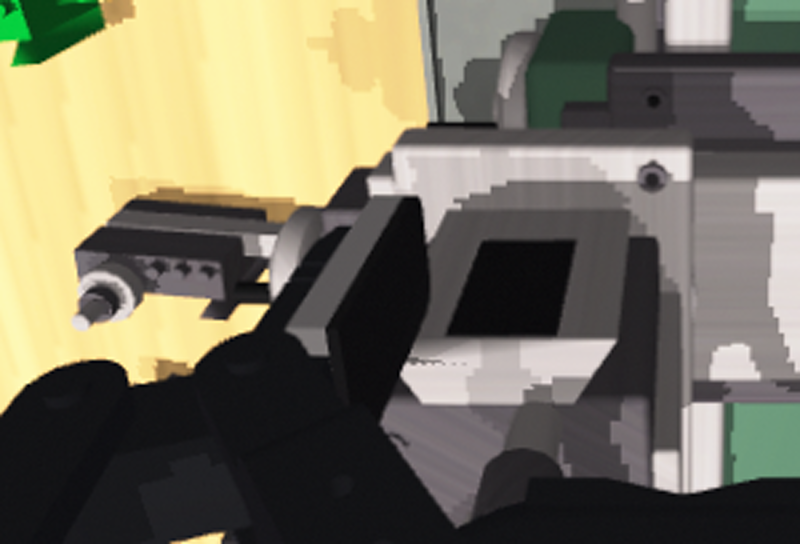

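```bash
python3 -m crank '-20 -8 -25 0 0 0 0;-20 -8 -25 0 0 0 0;-20 -9 -25 0 0 0 0;-20 -9 -25 0 0 0 0;0 0 0 0 0 0 0;0 0 0 0 0 0 0;0 0 0 0 0 0 0;0 0 0 0 0 0 0'
python3 - <<'E'
from h import *
s=snap('wrist','wrist1'); cv2.imwrite('pics/w1b.png',cv2.resize(s['image'][60:360,60:460],(800,600),interpolation=cv2.INTER_CUBIC))
E
```

```text
t: 1.15
tcp_pos: [615.9, -79.0, 344.1]
tcp_rot: [-2.219, -2.222, 0.002]
force: [-0.4, 0.4, -0.6]
width: 1.002
```

View pics/w1b.png

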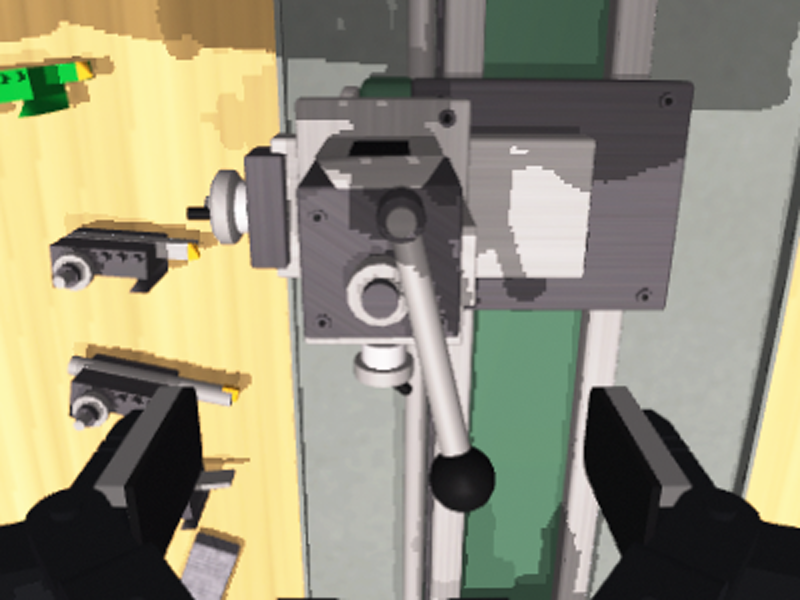

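```bash
python3 - <<'E'
from h import *
w=load('wrist1')['image'][115:245,195:315]; cv2.imwrite('pics/p1.png',cv2.resize(w,(552,598),interpolation=cv2.INTER_CUBIC))
a=snap('scene','scene1')['image']; b=snap('side','side1')['image']
cv2.imwrite('pics/p2.png',cv2.resize(a[175:255,290:370],(560,560),interpolation=cv2.INTER_CUBIC))
cv2.imwrite('pics/p3.png',cv2.resize(b[110:190,245:325],(560,560),interpolation=cv2.INTER_CUBIC))
E
```

```text
(no output)
```

View pics/p1.png

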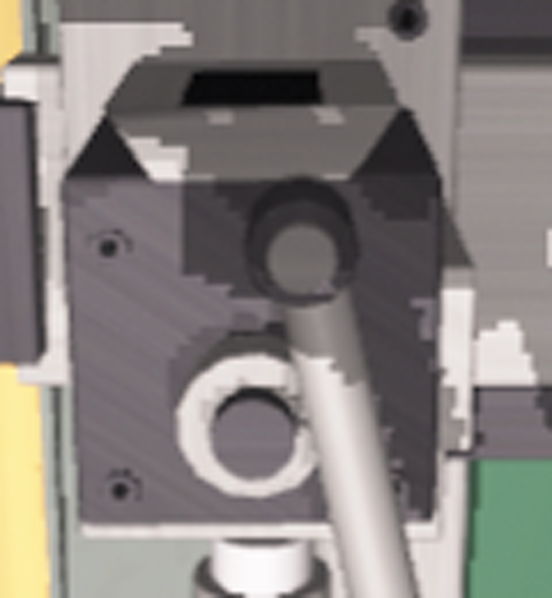

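View pics/p2.png

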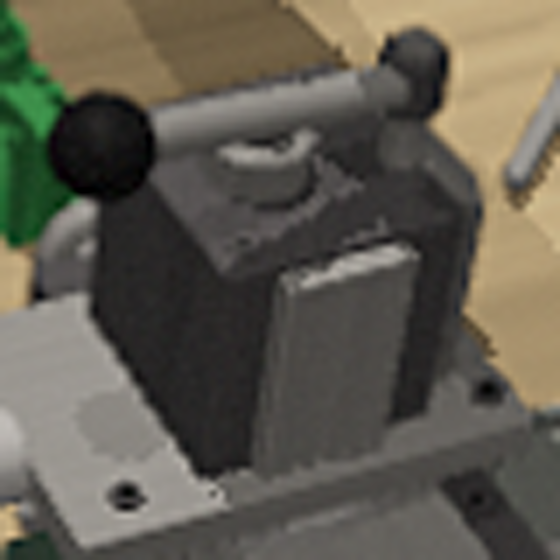

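View pics/p3.png

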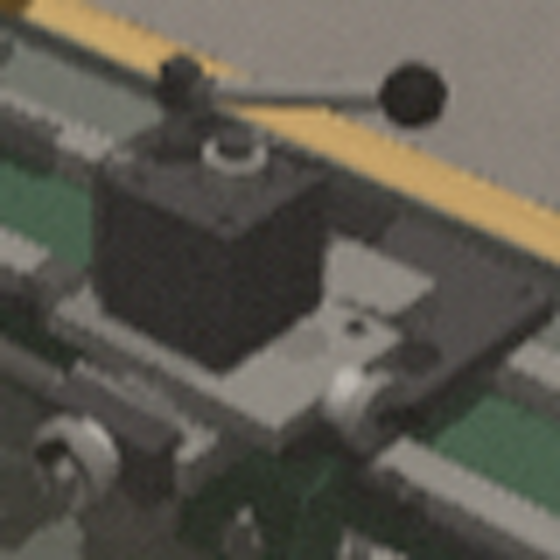

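```bash
python3 - <<'E'
from h import *
W,A,B=load('wrist1'),load('scene1'),load('side1')
w=lambda x,y:(194.5+(x+.5)/4.6,114.5+(y+.5)/4.6)
a=lambda x,y:(289.5+(x+.5)/7,174.5+(y+.5)/7)
b=lambda x,y:(244.5+(x+.5)/7,109.5+(y+.5)/7)
print('+x-y',tri(W,w(437,523),A,a(230,272)),tri(W,w(437,523),B,b(325,180)))
print('-x-y',tri(W,w(80,523),B,b(228,240)))
print('-x+y',tri(W,w(67,178),B,b(97,170)))
print('ball A B',tri(A,a(102,145),B,b(413,95)))
wb=(60+463/2,60+479/2)
print('ball W',tri(W,wb,A,a(102,145)),tri(W,wb,B,b(413,95)))
print('bolt',tri(W,w(252,432),B,b(236,145)))
for z in (205,210,215,220):
  P=[onz(W,*w(*p),z) for p in [(67,178),(440,178),(437,523),(80,523)]]
  P=np.array(P); print(z,P.mean(0).round(1),[np.linalg.norm(P[i]-P[i-1]).round(1) for i in range(4)], np.degrees(np.arctan2(*(P[1]-P[0])[[1,0]])).round(2),np.degrees(np.arctan2(*(P[2]-P[3])[[1,0]])).round(2),np.degrees(np.arctan2(*(P[0]-P[3])[[1,0]])-np.pi/2).round(2),np.degrees(np.arctan2(*(P[1]-P[2])[[1,0]])-np.pi/2).round(2))
# dovetail
for z in (205,210,215):print([onz(W,*w(*p),z).round(1) for p in [(150,180),(350,180),(107,108),(405,108)]])
print('collar top',onz(W,*w(302,240),244))
E
```

```text
+x-y (array([ 642.15831414, -114.72782204,  221.96575531]), np.float64(0.10139890292633633)) (array([ 641.52867751, -115.55256998,  217.9984452 ]), np.float64(2.7329466381423346))
-x-y (array([ 579.05460119, -116.12180123,  220.63573964]), np.float64(1.4024210554590253))
-x+y (array([579.09988342, -52.05020024, 223.68964614]), np.float64(0.6166299655256825))
ball A B (array([ 641.91596814, -150.0642459 ,  268.34927933]), np.float64(0.16885747914983296))
ball W (array([ 640.83374376, -149.90901268,  267.68066781]), np.float64(0.7577163277632079)) (array([ 640.90406935, -150.10268036,  268.55815985]), np.float64(1.1217082966066179))
bolt (array([610.54073367, -92.42168508, 237.06456772]), np.float64(2.302450272381583))
205 [609.8 -89.5 205. ] [np.float64(66.5), np.float64(65.6), np.float64(66.5), np.float64(67.6)] 0.12 0.18 -0.27 1.44
210 [609.9 -87.8 210. ] [np.float64(65.3), np.float64(64.4), np.float64(65.2), np.float64(66.4)] 0.12 0.18 -0.27 1.44
215 [610.  -86.1 215. ] [np.float64(64.0), np.float64(63.2), np.float64(64.0), np.float64(65.1)] 0.12 0.18 -0.27 1.44
220 [610.1 -84.4 220. ] [np.float64(62.8), np.float64(62.0), np.float64(62.7), np.float64(63.8)] 0.12 0.18 -0.27 1.44
[array([591.3, -56.7, 205. ]), array([626.5, -56.6, 205. ]), array([584.1, -43.9, 205. ]), array([635.8, -43.8, 205. ])]
[array([591.7, -55.6, 210. ]), array([626.2, -55.5, 210. ]), array([584.7, -43.1, 210. ]), array([635.4, -43. , 210. ])]
[array([592.1, -54.5, 215. ]), array([626. , -54.4, 215. ]), array([585.2, -42.2, 215. ]), array([635. , -42.1, 215. ])]
collar top [617.6287431  -57.43632392 244.        ]
```

```bash
python3 -m crank '-8 -46 10 0 0 0 0;-8 -46 30 0 0 0 0;-8 -47 30 0 0 0 0;-7 -47 29 0 0 0 0;0 0 0 0 0 0 0;0 0 0 0 0 0 0;0 0 0 0 0 0 0;0 0 0 0 0 0 0'
python3 - <<'E'
from h import *
s=snap('wrist','wrist2'); cv2.imwrite('pics/w2b.png',cv2.resize(s['image'][60:360,60:460],(800,600),interpolation=cv2.INTER_CUBIC))
E
```

```text
t: 2.3
tcp_pos: [431.4, -110.9, 247.2]
tcp_rot: [2.22, 2.221, 0.001]
force: [0.1, 0.4, 0.7]
width: 0.995
```

View pics/w2b.png

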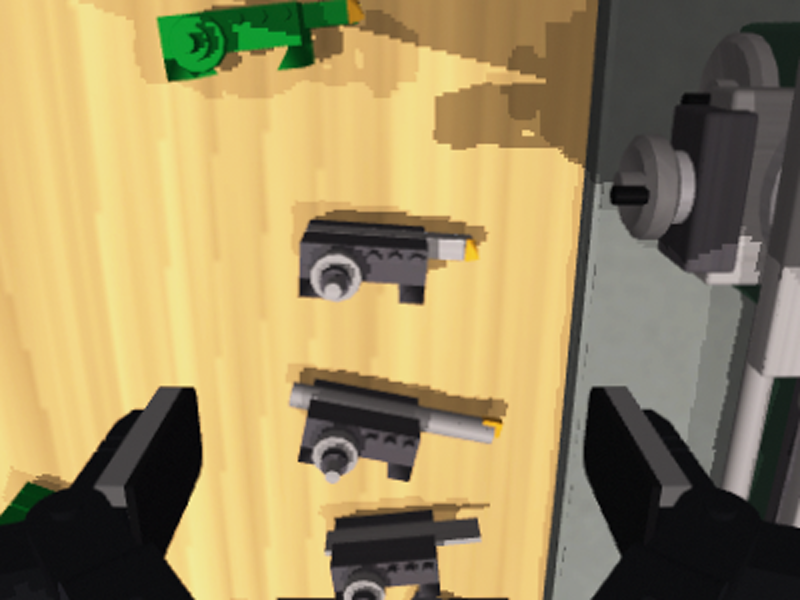

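```bash
python3 - <<'E'
from h import *
s=load('wrist2'); cv2.imwrite('pics/w2c.png',cv2.resize(s['image'][160:220,200:305],(798,456),interpolation=cv2.INTER_CUBIC))
E
```

```text
(no output)
```

View pics/w2c.png

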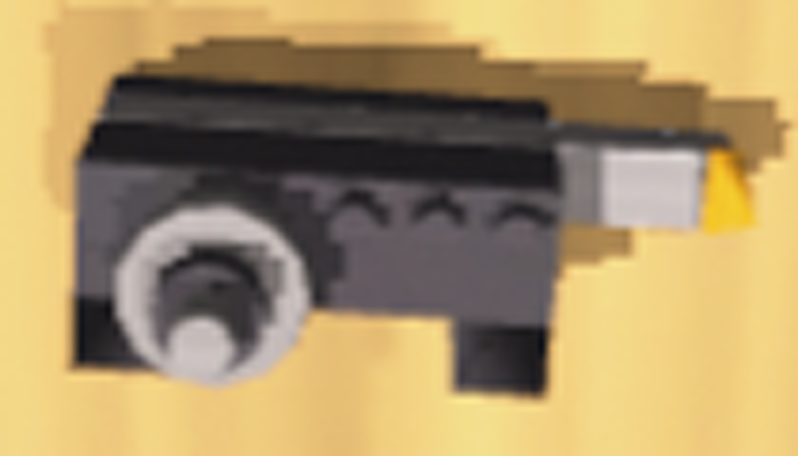

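```bash
python3 - <<'E'
from h import *
s=load('wrist2'); print(s['eye'])
c=lambda x,y:(199.5+(x+.5)/7.6,159.5+(y+.5)/7.6)
P=np.array([onz(s,*c(*p),46) for p in [(80,158),(557,188),(546,395),(70,367)]])
print(P.round(1),P.mean(0),[np.linalg.norm(P[i]-P[i-1]).round(1) for i in range(4)])
for i,j in((0,1),(3,2)): print(np.degrees(np.arctan2(*(P[j]-P[i])[[1,0]])))
for i,j in((3,0),(2,1)): print(np.degrees(np.arctan2(*(P[j]-P[i])[[1,0]]))-90)
print('nut',onz(s,*c(212,293),58))
E
```

```text
[430.08532078 -29.98615101 376.39967652]
[[ 383.7 -129.9   46. ]
 [ 447.9 -134.1   46. ]
 [ 446.9 -164.1   46. ]
 [ 381.  -160.    46. ]] [ 414.86175525 -147.02343875   46.        ] [np.float64(30.3), np.float64(64.3), np.float64(30.1), np.float64(66.0)]
-3.7276619446489674
-3.559534949753601
-5.0141907677983255
-1.9291817162616667
nut [ 402.01321023 -144.81606746   58.        ]
```

```bash
python3 -m crank '-18 -8 20 0 0 0 0;-18 -8 30 0 0 0 0;0 0 40 0 0 0.063 0;0 0 40 0 0 0 0;0 0 0 0 0 0 0;0 0 0 0 0 0 0;0 0 0 0 0 0 0;0 0 0 0 0 0 0'
python3 - <<'E'
from h import *
for i in range(4): env.snapshot('side'); s=env.read_state(); print(s['tcp_pos'].round(2))
print(cv2.Rodrigues(s['tcp_rot'])[0].round(3))
s=snap('wrist','wrist3'); cv2.imwrite('pics/w3b.png',cv2.resize(s['image'][84:384,60:460],(800,600),interpolation=cv2.INTER_CUBIC))
E
```

```text
t: 3.35
tcp_pos: [415.0, -147.3, 117.7]
tcp_rot: [2.289, 2.149, 0.002]
force: [0.5, -0.5, -1.1]
width: 0.999
[ 414.76 -147.2   117.39]
[ 414.51 -147.14  117.13]
[ 414.35 -147.12  116.91]
[ 414.2  -147.08  116.72]
[[ 0.063  0.998  0.001]
 [ 0.998 -0.063 -0.   ]
 [-0.     0.001 -1.   ]]
```

View pics/w3b.png

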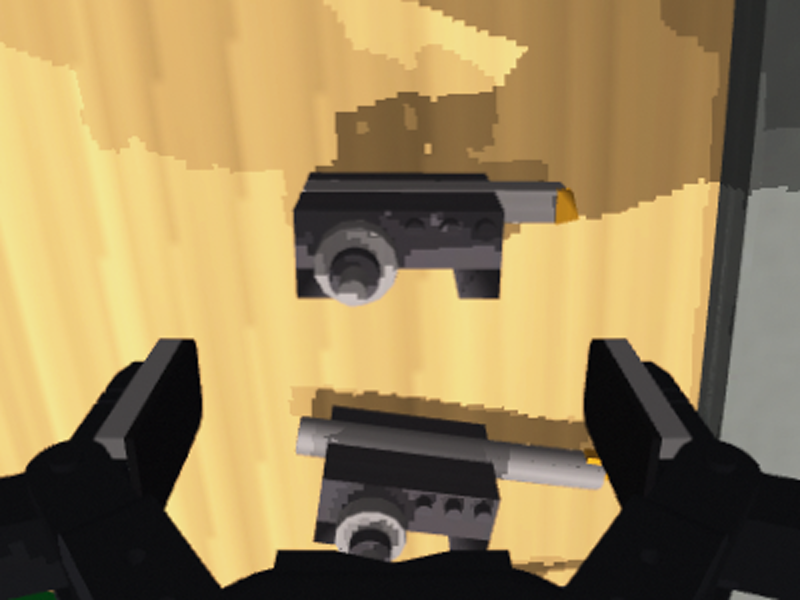

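```bash
python3 - <<'E'
from h import *
s=load('wrist3'); print(s['eye'])
c=lambda x,y:(59.5+(x+.5)/2,83.5+(y+.5)/2)
P=np.array([onz(s,*c(*p),46) for p in [(294,211),(503,211),(500,298),(297,297)]])
print(P.round(1),P.mean(0),[np.linalg.norm(P[i]-P[i-1]).round(1) for i in range(4)])
for i in range(3): env.snapshot('scene'); print(env.read_state()['tcp_pos'].round(2))
E
```

```text
[418.18761581 -66.3503191  245.95886475]
[[ 383.4 -130.5   46. ]
 [ 448.5 -134.6   46. ]
 [ 447.3 -164.5   46. ]
 [ 381.2 -159.9   46. ]] [ 415.1153232  -147.36904079   46.        ] [np.float64(29.5), np.float64(65.2), np.float64(29.9), np.float64(66.2)]
[ 414.05 -147.03  116.46]
[ 414.03 -147.02  116.39]
[ 414.   -147.02  116.34]
```

```bash
python3 -m crank '0 1 20 0 0 0 0;0 0 20 0 0 0 0;0 0 20 0 0 0 0;0 0 14 0 0 0 0;0 0 6 0 0 0 0;0 0 0 0 0 0 0;0 0 0 0 0 0 0;0 0 0 0 0 0 0'
python3 - <<'E'
from h import *
s=snap('wrist','wrist4'); cv2.imwrite('pics/w4b.png',cv2.resize(s['image'][84:384,60:460],(800,600),interpolation=cv2.INTER_CUBIC))
s=snap('scene','scene4'); cv2.imwrite('pics/s4b.png',cv2.resize(s['image'][150:270,190:320],(650,600),interpolation=cv2.INTER_CUBIC))
E
```

```text
t: 4.75
tcp_pos: [415.5, -147.2, 36.9]
tcp_rot: [2.29, 2.15, 0.001]
force: [0.1, 0.3, -1.3]
width: 1.005
```

View pics/w4b.png

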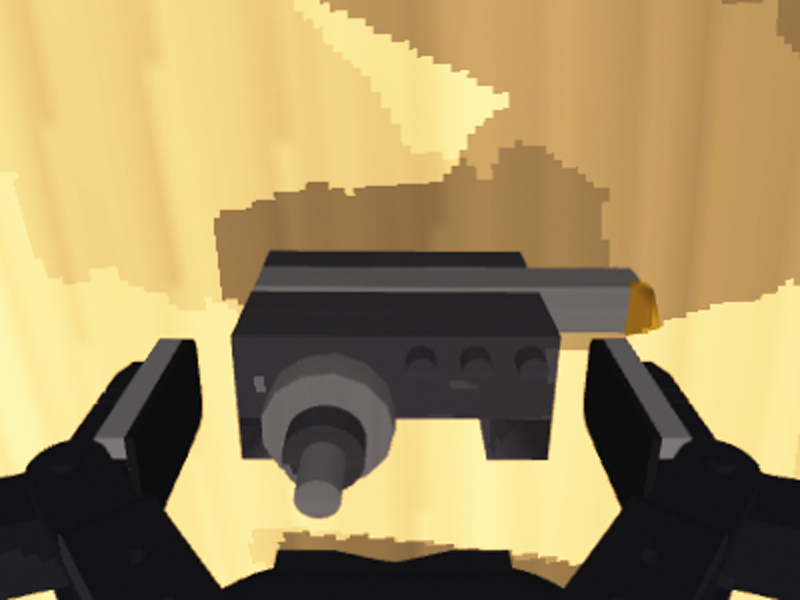

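View pics/s4b.png

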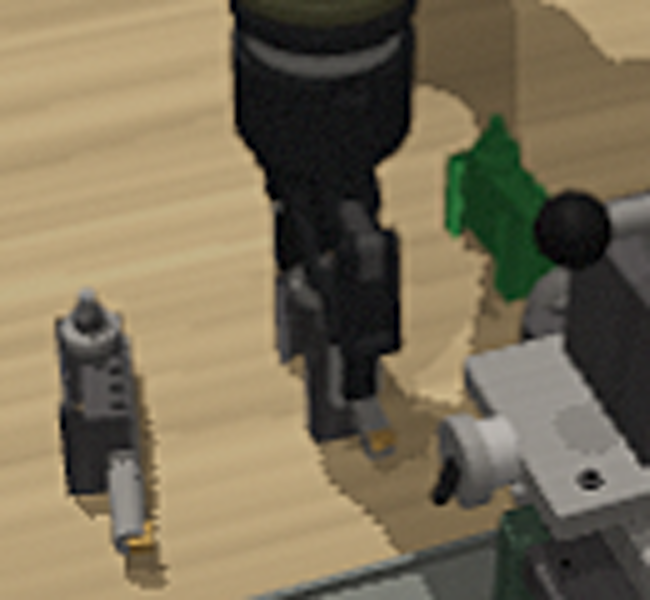

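```bash
python3 - <<'E'
from h import *
s=load('wrist4'); p=np.array([414.97,-147.06,36.4]); R=np.array([[.063,.998,0],[.998,-.063,0],[0,0,-1]])
for z in (-5,0,5,10,14): print(z,[proj(s,p+R@np.array([x,y,z])).round(1) for x in(11,-11) for y in(-42.5,42.5)])
E
```

```text
-5 [array([155.6, 253.6]), array([358.6, 253.6]), array([160.7, 297.7]), array([353.4, 297.7])]
0 [array([158.8, 247.9]), array([355.3, 247.9]), array([163.5, 291. ]), array([350.5, 290.9])]
5 [array([161.8, 242.6]), array([352.2, 242.5]), array([166.2, 284.7]), array([347.7, 284.6])]
10 [array([164.6, 237.5]), array([349.3, 237.5]), array([168.8, 278.7]), array([345.1, 278.6])]
14 [array([166.8, 233.7]), array([347.1, 233.7]), array([170.7, 274.1]), array([343.1, 274.1])]
```

```bash
python3 -m crank '0 0 2 0 0 0 0;0 0 0 0 0 0 60;0 0 0 0 0 0 255;0 0 0 0 0 0 255;0 0 0 0 0 0 255;0 0 0 0 0 0 255;0 0 0 0 0 0 255;0 0 0 0 0 0 255'
python3 - <<'E'
from h import *
s=snap('wrist','wrist5'); cv2.imwrite('pics/w5b.png',cv2.resize(s['image'][84:384,60:460],(800,600),interpolation=cv2.INTER_CUBIC))
E
```

```text
t: 5.85
tcp_pos: [415.6, -147.3, 34.9]
tcp_rot: [2.289, 2.15, 0.001]
force: [-1.0, 0.1, 4.5]
width: 0.758
```

View pics/w5b.png

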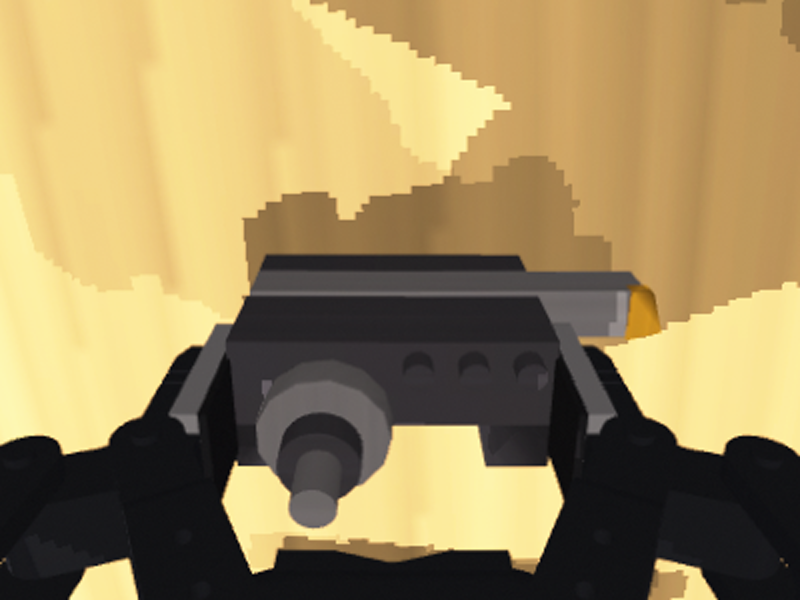

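```bash
python3 -m crank '0 0 -10 0 0 0 255;0 0 -35 0 0 -0.066 255;0 0 -50 0 0 0 255;0 0 -50 0 0 0 255;30 20 -55 0 0 0 255;30 35 -50 0 0 0 255;30 35 -10 0 0 0 255;20 30 0 0 0 0 255'
python3 - <<'E'
from h import *
for i in range(6): env.snapshot('scene'); 
s=env.read_state(); print(s['tcp_pos'],cv2.Rodrigues(s['tcp_rot'])[0].round(4),s['width'],s['force'])
s=snap('wrist','wrist6'); cv2.imwrite('pics/w6b.png',cv2.resize(s['image'][84:384,60:460],(800,600),interpolation=cv2.INTER_CUBIC))
E
```

```text
t: 6.9
tcp_pos: [531.9, -38.7, 288.5]
tcp_rot: [2.216, 2.226, 0.002]
force: [0.4, -0.6, -4.4]
width: 0.757
[529.74563641 -41.66911833 286.80991244] [[-1.7e-03  1.0e+00 -2.1e-03]
 [ 1.0e+00  1.7e-03 -6.0e-04]
 [-6.0e-04 -2.1e-03 -1.0e+00]] 0.7563156799295078 [-0.29020581 -0.1112254  -4.96348095]
```

View pics/w6b.png

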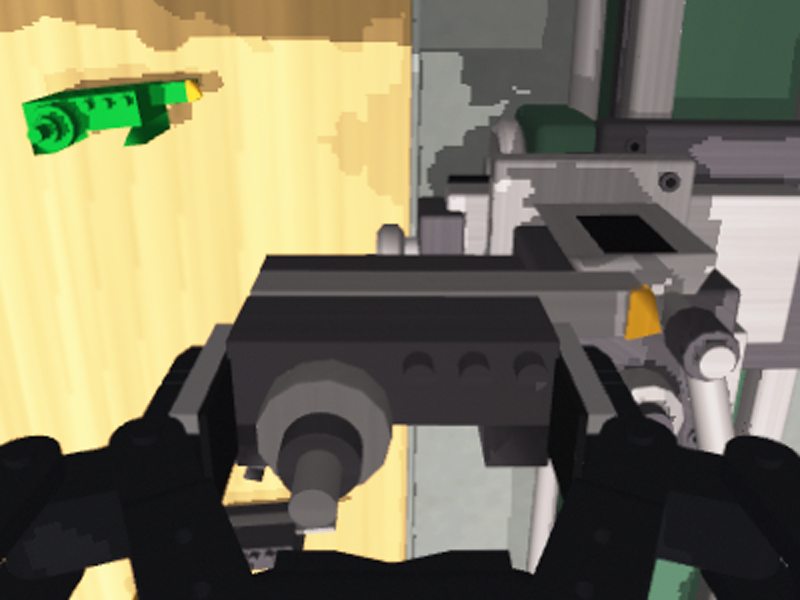

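```bash
python3 - <<'E'
from h import *
s=load('wrist6'); st=env.read_state(); p=st['tcp_pos'];print(p,s['eye'])
c=lambda x,y:(59.5+(x+.5)/2,83.5+(y+.5)/2)
for dz in (10.6,11.6,12.6):
  P=np.array([onz(s,*c(*q),p[2]+dz) for q in [(230,342),(557,343),(548,466),(238,466)]])
  print((P-p).round(1).tolist(),(P.mean(0)-p).round(2),[np.linalg.norm(P[i]-P[i-1]).round(1) for i in range(4)])
E
```

```text
[529.857336   -41.76610703 287.09564796] [528.86272202  39.27245817 416.01763639]
[[-33.4, 14.3, 10.6], [31.5, 14.3, 10.6], [32.1, -15.5, 10.6], [-34.2, -15.8, 10.6]] [-0.98 -0.65 10.6 ] [np.float64(30.1), np.float64(64.9), np.float64(29.8), np.float64(66.3)]
[[-33.1, 14.9, 11.6], [31.2, 14.9, 11.6], [31.9, -14.7, 11.6], [-33.9, -15.0, 11.6]] [-0.98  0.04 11.6 ] [np.float64(29.9), np.float64(64.3), np.float64(29.6), np.float64(65.7)]
[[-32.9, 15.5, 12.6], [30.9, 15.5, 12.6], [31.6, -13.9, 12.6], [-33.6, -14.1, 12.6]] [-0.98  0.73 12.6 ] [np.float64(29.6), np.float64(63.8), np.float64(29.3), np.float64(65.2)]
```

```bash
python3 -m crank '15 5 -13 0 0 0 255;0 25 0 0 0 0 255;0 25 0 0 0 0 255;0 20 0 0 0 0 255;-4 6 0 0 0 0 255;-5 0 0 0 0 0 255;0 0 0 0 0 0 255;0 0 0 0 0 0 255'
python3 - <<'E'
from h import *
for i in range(2): env.snapshot('scene'); 
s=env.read_state(); print(s['tcp_pos'],cv2.Rodrigues(s['tcp_rot'])[0].round(4),s['width'],s['force'])
s=snap('scene','scene7'); cv2.imwrite('pics/s7b.png',cv2.resize(s['image'][110:260,280:440],(640,600),interpolation=cv2.INTER_CUBIC))
s=snap('side','side7'); cv2.imwrite('pics/d7b.png',cv2.resize(s['image'][60:190,220:350],(600,600),interpolation=cv2.INTER_CUBIC))
E
```

```text
t: 8.25
tcp_pos: [611.4, -34.4, 301.0]
tcp_rot: [2.218, 2.224, 0.001]
force: [-0.5, -0.4, -4.4]
width: 0.758
[611.53806538 -34.2075094  300.88247329] [[-3.2e-03  1.0e+00  4.0e-04]
 [ 1.0e+00  3.2e-03  1.0e-04]
 [ 1.0e-04  4.0e-04 -1.0e+00]] 0.7608572498155057 [-0.09979077  0.35671796 -3.94088032]
```

View pics/s7b.png

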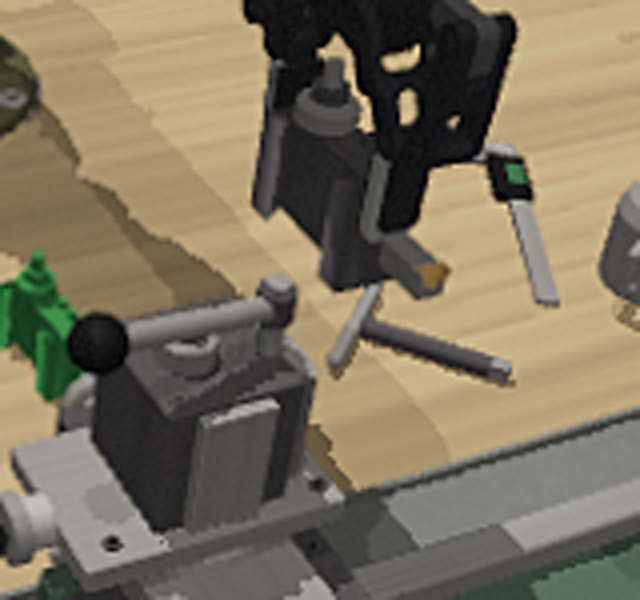

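View pics/d7b.png

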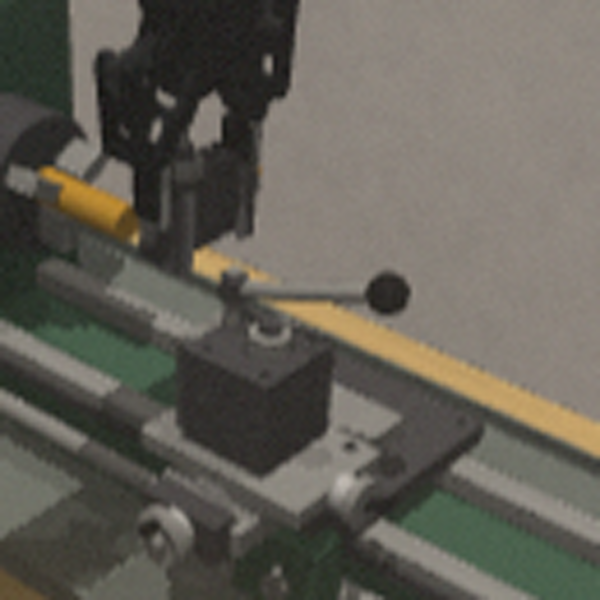

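```bash
python3 - <<'E'
from h import *
s=load('scene7'); p=np.array([611.3,-34.3,300.7])
c=lambda x,y:np.array((279.5+(x+.5)/4,109.5+(y+.5)/4))
def show(n,q,P):
    print(n,c(*q).round(1),proj(s,P).round(1),'at z',onz(s,*c(*q),P[2]).round(1),P)
show('hold +x-y bot',(325,285),p+[33,-15,-34.4])
show('hold +x+y bot (under tool)',(383,278),p+[33,15,-34.4])
C=np.array([610.8,-84.5,220])
show('post +x-y',(172,418),C+[32,-32,0]); show('post +x+y',(313,378),C+[32,32,0])
show('post base+x-y',(150,528),C+[32,-32,-66])
show('ball',(99,342),np.array([641,-150,268]))
E
```

```text
hold +x-y bot [360.9 180.9] [363.3 183. ] at z [638.2 -49.8 266.3] [644.3 -49.3 266.3]
hold +x+y bot (under tool) [375.4 179.1] [379.3 179.1] at z [642.3 -25.4 266.3] [644.3 -19.3 266.3]
post +x-y [322.6 214.1] [321.5 214.9] at z [ 641.9 -114.   220. ] [ 642.8 -116.5  220. ]
post +x+y [357.9 204.1] [356.5 205.6] at z [640.3 -48.3 220. ] [642.8 -52.5 220. ]
post base+x-y [317.1 241.6] [317.4 244.3] at z [ 637.1 -114.1  154. ] [ 642.8 -116.5  154. ]
ball [304.4 195.1] [303.9 195.1] at z [ 641.4 -149.5  268. ] [ 641 -150  268]
```

```bash
python3 - <<'E'
from h import *
s=load('scene7'); p=np.array([611.3,-34.3,300.7])
im=cv2.resize(s['image'][130:230,315:395],(640,800),interpolation=cv2.INTER_CUBIC)[:600]
# 8x
def m(P,col):
    q=proj(s,P); x=(q[0]-314.5)*8-.5; y=(q[1]-129.5)*8-.5; cv2.circle(im,(int(x),int(y)),3,col,-1)
for X in(-33,33):
  for Y in(-15,15):
    for Z in (0,46): m(p+[X,Y,Z-34.4],(0,0,255))
C=np.array([610.8,-84.5,220])
for X in(-32,32):
  for Y in(-32,32): m(C+[X,Y,0],(0,255,0))
cv2.imwrite('pics/s7c.png',im)
E
```

```text
(no output)
```

View pics/s7c.png

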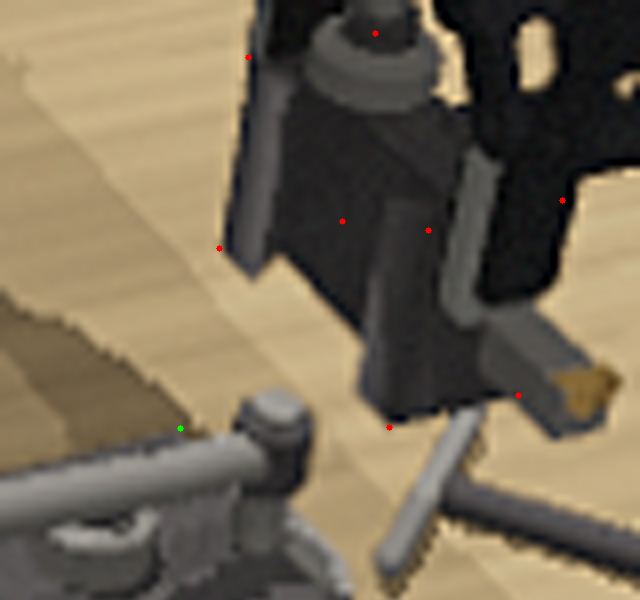

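```bash
python3 - <<'E'
from h import *
s=load('scene7')
im=cv2.resize(s['image'][180:255,295:375],(640,600),interpolation=cv2.INTER_CUBIC)
im=cv2.convertScaleAbs(im,alpha=1.8,beta=20)
C=np.array([610.8,-84.5,220])
for X in(-32,32):
  for Y in(-32,32):
   for Z in(0,-66):
    q=proj(s,C+[X,Y,Z]); x=(q[0]-294.5)*8-.5; y=(q[1]-179.5)*8-.5; cv2.circle(im,(int(x),int(y)),3,(0,0,255),-1)
cv2.imwrite('pics/s7d.png',im)
s=load('side7'); p=np.array([611.3,-34.3,300.7])
im=cv2.resize(s['image'][85:165,245:325],(600,600),interpolation=cv2.INTER_CUBIC)
im=cv2.convertScaleAbs(im,alpha=1.8,beta=20)
def m(P,col):
    q=proj(s,P);x=(q[0]-244.5)*7.5-.5; y=(q[1]-84.5)*7.5-.5; cv2.circle(im,(int(x),int(y)),3,col,-1); print(P,q.round(1),round(x),round(y))
for X in(-32,32):
  for Y in(-32,32):
   for Z in(0,-66): m(C+[X,Y,Z],(0,0,255))
for X in(-33,33):
  for Y in(-15,15):
    for Z in (0,46): m(p+[X,Y,Z-34.4],(0,255,255))
cv2.imwrite('pics/d7d.png',im)
E
```

```text
[ 578.8 -116.5  220. ] [276.9 144.2] 243 447
[ 578.8 -116.5  154. ] [275.9 164.6] 235 600
[578.8 -52.5 220. ] [258.6 135.1] 105 379
[578.8 -52.5 154. ] [258.4 155.2] 104 530
[ 642.8 -116.5  220. ] [292.1 134.4] 356 374
[ 642.8 -116.5  154. ] [290.4 154.5] 344 524
[642.8 -52.5 220. ] [273.9 126. ] 220 311
[642.8 -52.5 154. ] [273.1 145.8] 214 459
[578.3 -49.3 266.3] [257.7 119.5] 98 262
[578.3 -49.3 312.3] [257.8 103.4] 99 141
[578.3 -19.3 266.3] [249.3 115.6] 35 233
[578.3 -19.3 312.3] [249.1  99.6] 34 112
[644.3 -49.3 266.3] [274.  110.4] 221 194
[644.3 -49.3 312.3] [274.7  94.6] 226 75
[644.3 -19.3 266.3] [265.7 106.8] 158 166
[644.3 -19.3 312.3] [266.  91.] 161 49
```

View pics/s7d.png

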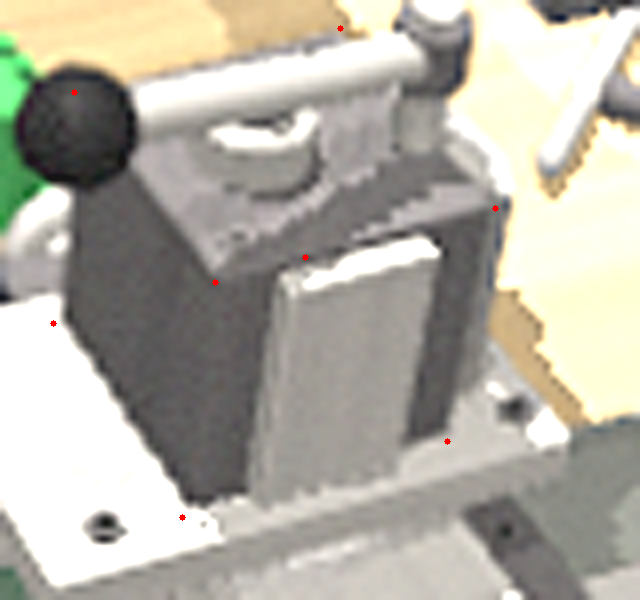

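View pics/d7d.png

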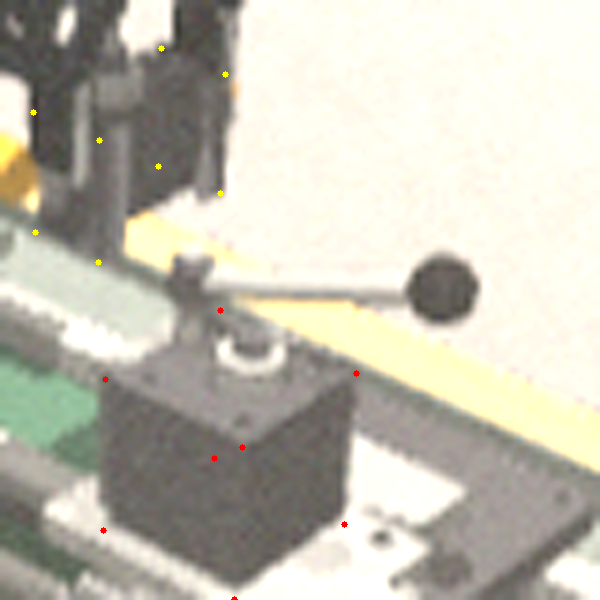

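```bash
python3 -m crank '-0.8 -0.3 5 0 0 0 255;0 0 10 0 0 0 255;0 0 10 0 0 0 255;0 0 8 0 0 0 255;0 0 5 0 0 0 255;0 0 0 0 0 0 255;0 0 0 0 0 0 255;0 0 0 0 0 0 255'
python3 - <<'E'
from h import *
s=snap('scene','scene8')
for i in range(3): env.snapshot('side')
st=env.read_state(); print(st['tcp_pos'].round(2),st['force'].round(2))
cv2.imwrite('pics/s8.png',cv2.convertScaleAbs(cv2.resize(s['image'][150:250,305:395],(540,600),interpolation=cv2.INTER_CUBIC),alpha=1.6,beta=15))
s=snap('side','side8')
cv2.imwrite('pics/d8.png',cv2.convertScaleAbs(cv2.resize(s['image'][95:175,245:325],(600,600),interpolation=cv2.INTER_CUBIC),alpha=1.8,beta=20))
s=snap('wrist','wrist8'); cv2.imwrite('pics/w8.png',cv2.resize(s['image'][84:384,60:460],(800,600),interpolation=cv2.INTER_CUBIC))
E
```

```text
t: 9.45
tcp_pos: [611.8, -35.2, 263.1]
tcp_rot: [2.218, 2.224, 0.001]
force: [-0.2, -0.3, -3.8]
width: 0.758
[611.62 -35.21 262.77] [-0.6  -0.44 -4.04]
```

View pics/s8.png

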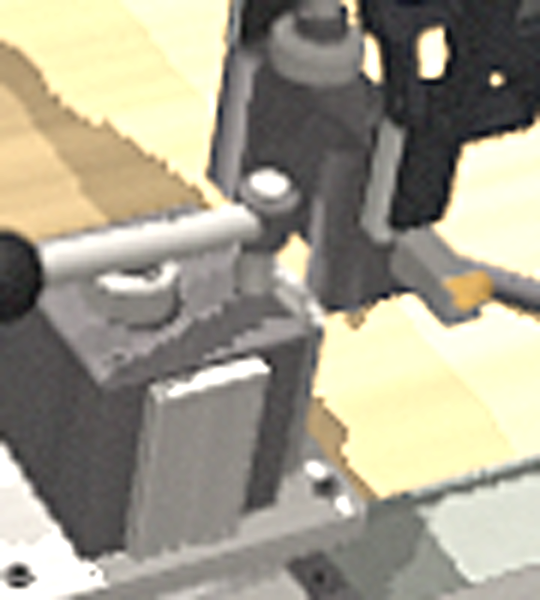

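View pics/d8.png

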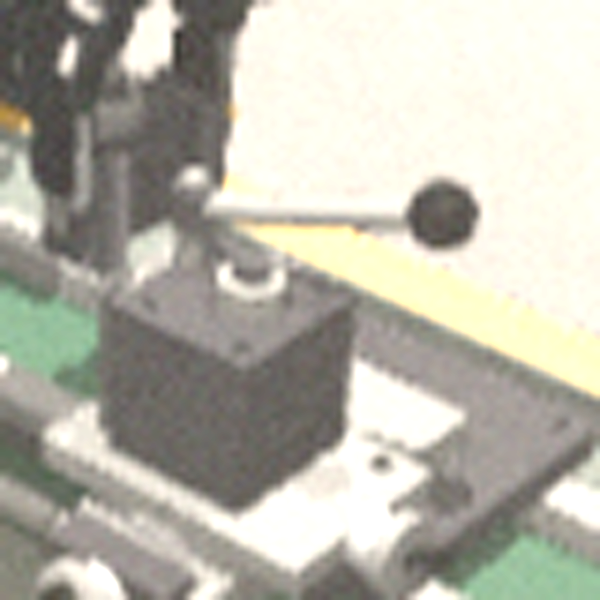

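View pics/w8.png

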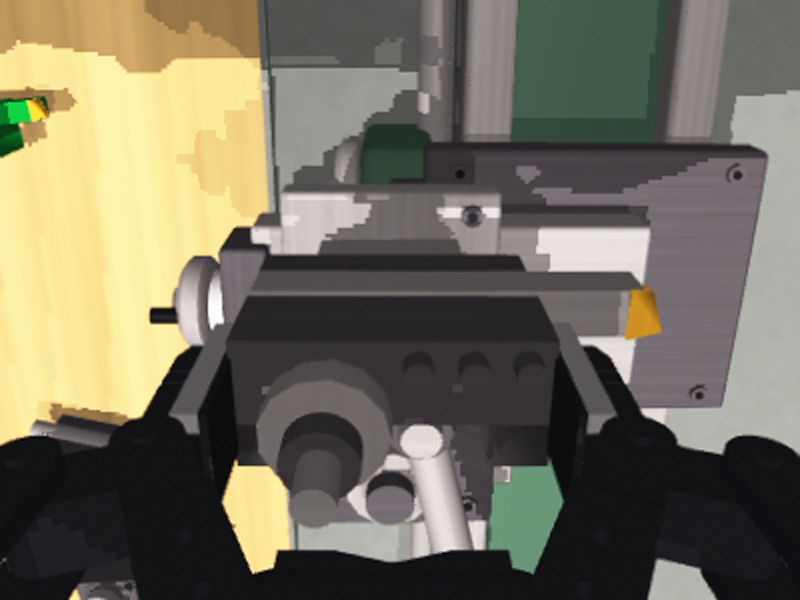

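```bash
python3 - <<'E'
from h import *
c=lambda x,y:(59.5+(x+.5)/2,83.5+(y+.5)/2)
s=load('wrist8'); p=np.array([611.6,-35.2,262.7])
for z in(250,252,254):print('collar',z,onz(s,*c(422,440),z)-p)
for z in(236,238,240):print('bolt',z,onz(s,*c(391,497),z)-p)
print('post -y right corner',onz(s,*c(487,520),220)-p)
print(onz(s,*c(291,519),220)-p)
W=load('wrist1'); w=lambda x,y:(194.5+(x+.5)/4.6,114.5+(y+.5)/4.6)
print('W1 collar',onz(W,*w(302,258),252),'bolt',onz(W,*w(255,432),238))
E
```

```text
collar 250 [  6.46096908 -26.69713496 -12.7       ]
collar 252 [  6.3515329  -25.18183378 -10.7       ]
collar 254 [  6.24209672 -23.66653259  -8.7       ]
bolt 236 [ -1.27952015 -57.0464206  -26.7       ]
bolt 238 [ -1.27986518 -55.27793819 -24.7       ]
bolt 240 [ -1.2802102  -53.50945577 -22.7       ]
post -y right corner [ 29.59998051 -80.535266   -42.7       ]
[-33.37908235 -80.36892743 -42.7       ]
W1 collar [617.55355035 -58.10602703 252.        ] bolt [610.24044916 -91.17739958 238.        ]
```

```bash
python3 -m crank '0 -0.6 4 0 0 0 255;0 0 3 0 0 0 255;0 0 2 0 0 0 255;0 0 1.5 0 0 0 255;0 0 1.5 0 0 0 255;0 0 1 0 0 0 255;0 0 0 0 0 0 255;0 0 0 0 0 0 255'
```

```text
t: 10.75
tcp_pos: [611.0, -35.2, 249.6]
tcp_rot: [2.218, 2.225, 0.0]
force: [0.4, 1.0, -4.6]
width: 0.757
```

```bash
python3 -m crank '0 0 1.5 0 0 0 255;0 0 1.5 0 0 0 255;0 0 1.5 0 0 0 255;0 0 1.5 0 0 0 255;0 0 1.5 0 0 0 255;0 0 1.5 0 0 0 255;0 0 0 0 0 0 255;0 0 0 0 0 0 255'
```

```text
t: 11.75
tcp_pos: [610.9, -35.3, 240.4]
tcp_rot: [-2.218, -2.225, 0.0]
force: [-1.0, -0.7, -4.6]
width: 0.758
```

```bash
python3 -m crank '0 0 3 0 0 0 255;0 0 3 0 0 0 255;0 0 4 0 0 0 255;0 0 4 0 0 0 255;0 0 4 0 0 0 255;0 0 4 0 0 0 255;0 0 3 0 0 0 255;0 0 0 0 0 0 255'
```

```text
t: 12.75
tcp_pos: [610.8, -35.2, 215.0]
tcp_rot: [-2.218, -2.225, 0.001]
force: [-0.8, -0.7, -5.5]
width: 0.762
```

```bash
python3 -m crank '0 0 1.5 0 0 0 255;0 0 1.5 0 0 0 255;0 0 1 0 0 0 255;0 0 1 0 0 0 255;0 0 0.5 0 0 0 255;0 0 0.5 0 0 0 255;0 0 0 0 0 0 255;0 0 0 0 0 0 255'
```

```text
t: 13.75
tcp_pos: [610.9, -35.3, 209.5]
tcp_rot: [2.218, 2.225, -0.0]
force: [-2.8, -2.2, -1.5]
width: 0.754
```

```bash
python3 -m crank '0 0 0.5 0 0 0 255;0 0 0.5 0 0 0 255;0 0 0.5 0 0 0 255;0 0 0.5 0 0 0 255;0 0 0 0 0 0 255;0 0 0 0 0 0 255;0 0 0 0 0 0 255;0 0 0 0 0 0 255'
python3 - <<'E'
from h import *
s=snap('wrist','wrist9'); cv2.imwrite('pics/w9.png',cv2.resize(s['image'][84:384,60:460],(800,600),interpolation=cv2.INTER_CUBIC))
s=snap('scene','scene9');cv2.imwrite('pics/s9.png',cv2.convertScaleAbs(cv2.resize(s['image'][150:250,305:395],(540,600),interpolation=cv2.INTER_CUBIC),alpha=1.6,beta=15))
E
```

```text
t: 14.75
tcp_pos: [610.9, -35.3, 207.5]
tcp_rot: [2.218, 2.225, -0.0]
force: [-3.0, -2.3, -2.3]
width: 0.76
```

View pics/s9.png

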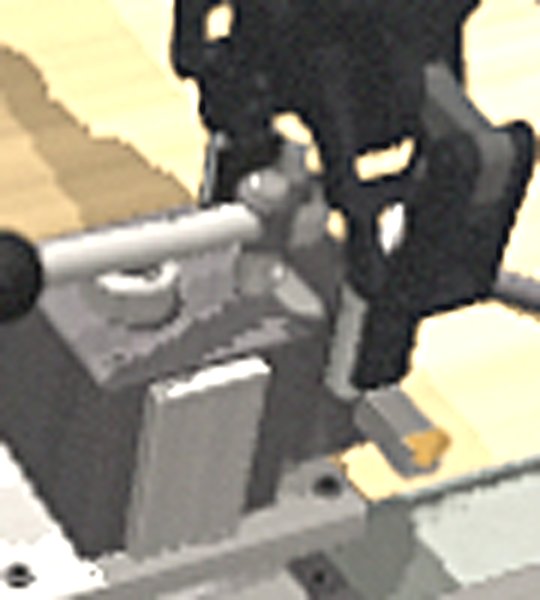

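View pics/w9.png

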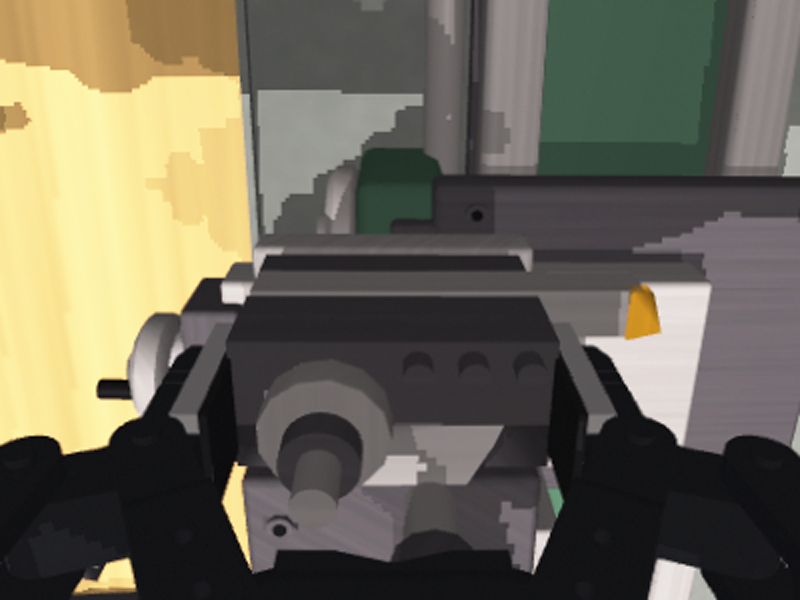

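```bash
python3 -m crank '0 0 0.5 0 0 0 255;0 0 0.5 0 0 0 255;0 0 0.5 0 0 0 255;0 0 0.5 0 0 0 255;0 0 0 0 0 0 255;0 0 0 0 0 0 255;0 0 0 0 0 0 255;0 0 0 0 0 0 255'
```

```text
t: 15.85
tcp_pos: [610.9, -35.3, 205.9]
tcp_rot: [2.218, 2.225, 0.0]
force: [-4.8, -2.9, 1.9]
width: 0.759
```

```bash
python3 -m crank '0 0 0.5 0 0 0 255;0 0 0.5 0 0 0 255;0 0 0 0 0 0 255;0 0 0 0 0 0 255;0 0 0 0 0 0 255;0 0 0 0 0 0 255;0 0 0 0 0 0 255;0 0 0 0 0 0 255'
```

```text
t: 16.85
tcp_pos: [610.9, -35.4, 205.9]
tcp_rot: [2.218, 2.224, 0.0]
force: [-7.1, -2.5, 4.6]
width: 0.755
```

```bash
python3 -m crank '0 0 0.5 0 0 0 255;0 0 0.5 0 0 0 255;0 0 0.5 0 0 0 255;0 0 0.5 0 0 0 255;0 0 0 0 0 0 255;0 0 0 0 0 0 255;0 0 0 0 0 0 255;0 0 0 0 0 0 255'
python3 - <<'E'
from h import *
s=snap('wrist','wrist10'); cv2.imwrite('pics/w10.png',cv2.resize(s['image'][224:354,140:310],(785,600),interpolation=cv2.INTER_CUBIC))
s=snap('side','side10')
cv2.imwrite('pics/d10.png',cv2.convertScaleAbs(cv2.resize(s['image'][95:175,235:315],(600,600),interpolation=cv2.INTER_CUBIC),alpha=1.8,beta=20))
E
```

```text
t: 17.85
tcp_pos: [611.0, -35.4, 205.7]
tcp_rot: [2.217, 2.223, 0.001]
force: [-9.7, -2.9, 12.4]
width: 0.76
```

View pics/w10.png

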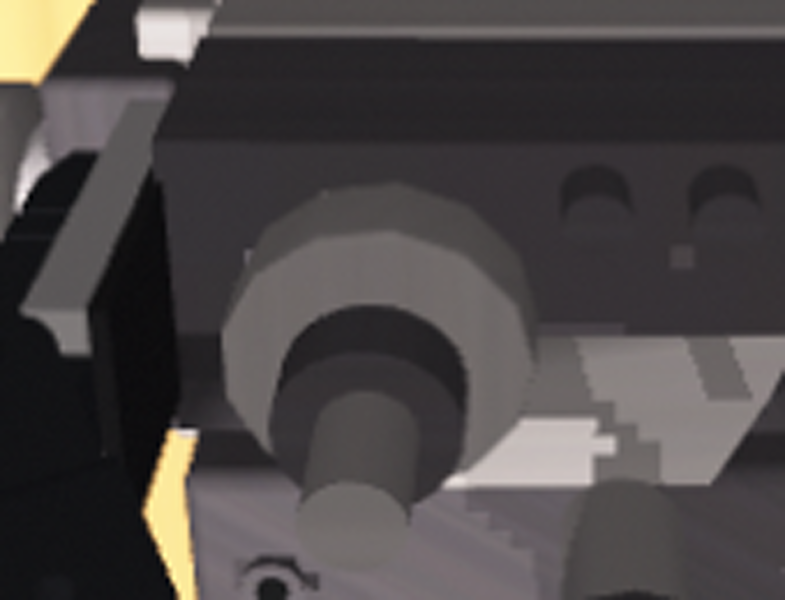

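View pics/d10.png

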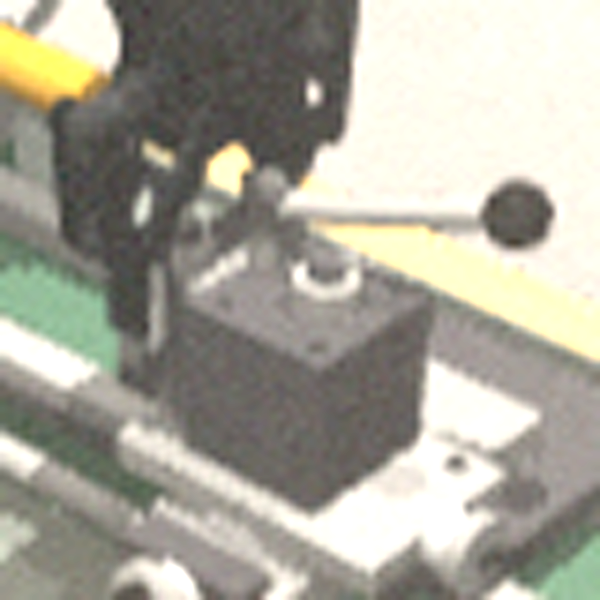

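```bash
python3 -m crank '0 0 -1.5 0 0 0 255;0 0 -0.5 0 0 0 255;0 0 0 0 0 0 200;0 0 0 0 0 0 0;0 0 0 0 0 0 0;0 0 0 0 0 0 0;0 0 0 0 0 0 0;0 0 0 0 0 0 0'
python3 - <<'E'
from h import *
s=snap('wrist','wrist11'); cv2.imwrite('pics/w11.png',cv2.resize(s['image'][224:354,140:310],(785,600),interpolation=cv2.INTER_CUBIC))
E
```

```text
t: 18.95
tcp_pos: [611.1, -35.1, 204.6]
tcp_rot: [2.218, 2.225, 0.001]
force: [-0.9, 0.3, 0.3]
width: 0.998
```

View pics/w11.png

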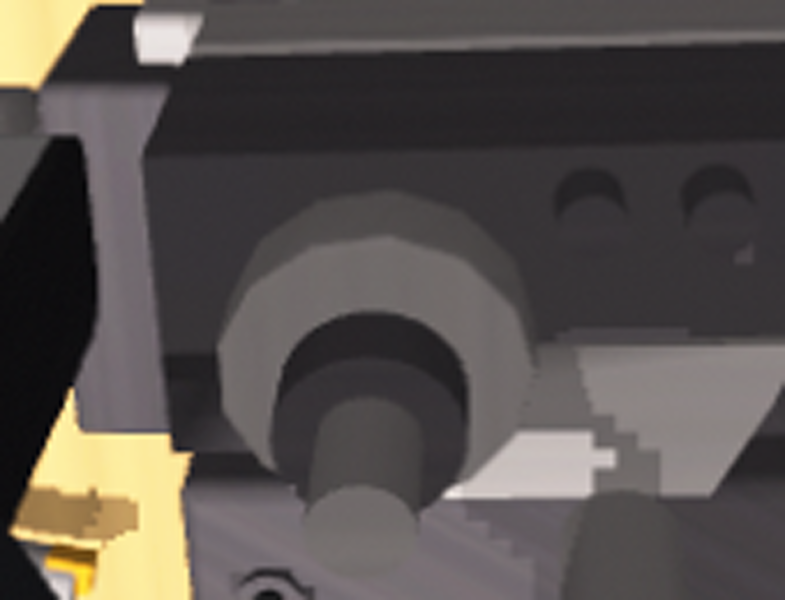

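```bash
python3 -m crank '0 0 -10 0 0 0 0;0 0 -30 0 0 0 0;0 0 -40 0 0 0 0;-20 15 -30 0 0 0 255;-40 25 0 0 0 0 255;-40 25 0 0 0 0 255;-6 0 0 0 0 0 255;0 0 0 0 0 0 255'
python3 - <<'E'
from h import *
s=snap('wrist','wrist12'); cv2.imwrite('pics/w12.png',cv2.resize(s['image'][0:300,60:460],(800,600),interpolation=cv2.INTER_CUBIC))
s=snap('scene','scene12');cv2.imwrite('pics/s12.png',cv2.convertScaleAbs(cv2.resize(s['image'][150:250,300:400],(600,600),interpolation=cv2.INTER_CUBIC),alpha=1.6,beta=15))
print(env.read_state()['tcp_pos'],env.read_state()['qpos'])
E
```

```text
t: 20.0
tcp_pos: [676.1, -141.1, 314.8]
tcp_rot: [-2.219, -2.224, -0.001]
force: [-0.6, 0.8, -0.2]
width: 0.001
[ 676.18216179 -139.18069911  315.20654506] [ 0.18373556  0.38873628 -0.02658831  1.22343331  0.00887359  1.52902954
  0.16376235]
```

View pics/w12.png

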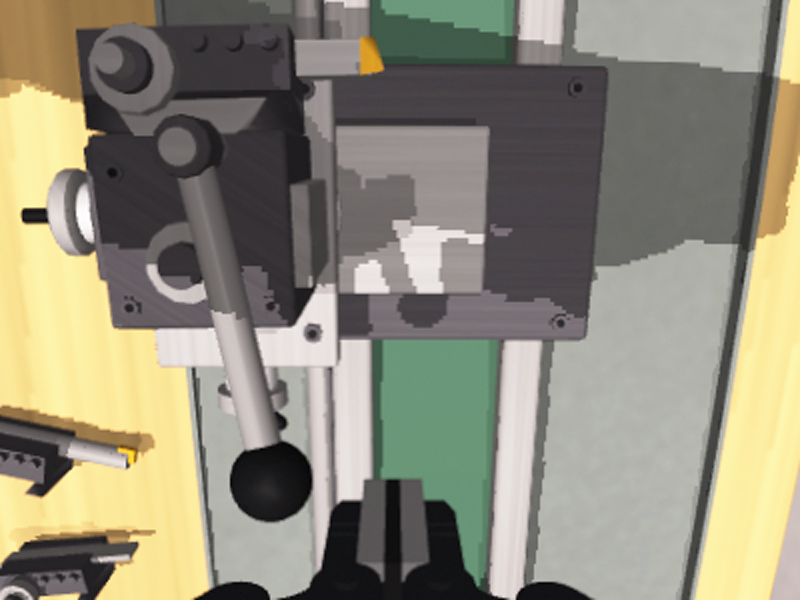

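View pics/s12.png

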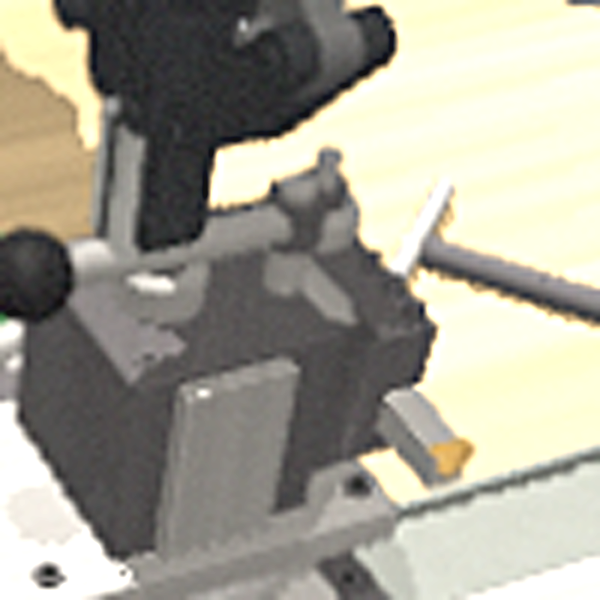

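```bash
python3 - <<'E'
from h import *
s=load('wrist12'); c=lambda x,y:(59.5+(x+.5)/2,-.5+(y+.5)/2)
print('ball',onz(s,*c(271,481),267.5),'collar',onz(s,*c(184,146),253),'bolt',onz(s,*c(187,265),239.4))
print(tri(s,c(271,481),load('scene12'),(299.5+22/6,149.5+275/6)))
print(tri(s,c(271,481),load('side10'),(234.5+518/7.5,94.5+213/7.5)))
E
```

```text
ball [ 639.76674636 -149.89959489  267.5       ] collar [618.38786536 -57.11679812 253.        ] bolt [612.36948698 -91.50374584 239.4       ]
(array([ 639.5496324 , -150.43339075,  266.47329528]), np.float64(0.03224989826449972))
(array([ 640.65914946, -149.71523878,  269.332358  ]), np.float64(1.7626911410155848))
```

```bash
python3 -m crank '0 0 0 0 0 -0.18 255;0 0 0 0 0 -0.18 255;0 0 0 0 0 -0.18 255;0 0 0 0 0 -0.18 255;0 0 0 0 0 -0.18 255;0 0 0 0 0 -0.18 255;0 0 0 0 0 -0.18 255;0 0 0 0 0 -0.18 255'
```

```text
t: 21.1
tcp_pos: [676.1, -138.9, 315.5]
tcp_rot: [0.187, 3.135, 0.001]
force: [-0.0, 0.0, -0.7]
width: 0.003
```

```bash
python3 -m crank '0 0 10 0 0 -0.18 255;0 0 10 0 0 -0.17 255;0 0 15 0 0 0 255;0 0 10 0 0 0 255;0 0 0 0 0 0 255;0 0 0 0 0 0 255;0 0 0 0 0 0 255;0 0 0 0 0 0 255'
python3 - <<'E'
from h import *
s=snap('wrist','wrist13'); cv2.imwrite('pics/w13.png',cv2.resize(s['image'][84:384,60:460],(800,600),interpolation=cv2.INTER_CUBIC))
st=env.read_state(); p=st['tcp_pos']; R=cv2.Rodrigues(st['tcp_rot'])[0]; print(p,R.round(3),np.degrees(np.arctan2(R[1,0],R[0,0])),st['force'])
for n,P in(('ball',[640.5,-150,268]),('shaft',[619,-57,268])): print(n,(R.T@(np.array(P)-p)).round(1))
E
```

```text
t: 22.1
tcp_pos: [676.5, -141.1, 270.0]
tcp_rot: [-0.348, 3.122, -0.0]
force: [0.6, -0.3, 0.2]
width: -0.007
[ 676.41741337 -141.09037116  269.89599717] [[-0.975 -0.22   0.001]
 [-0.22   0.975 -0.   ]
 [-0.001 -0.    -1.   ]] -167.28238927569302 [-0.7544164   0.16954426  0.40808647]
ball [37.  -0.8  1.9]
shaft [37.5 94.7  1.8]
```

View pics/w13.png

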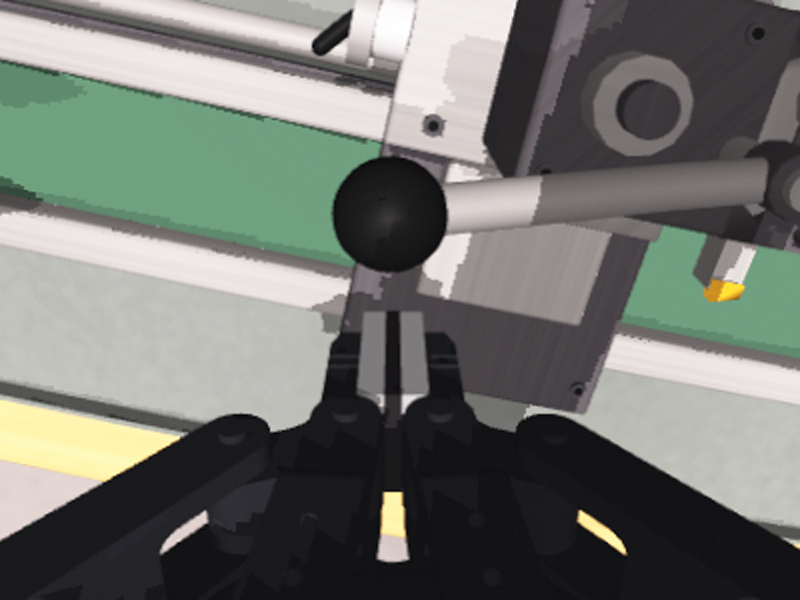

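```bash
python3 -m crank '6 0 0 0 0 0 255;6 0 0 0 0 0 255;4.8 -1 0 0 0 0.05 255;4.8 -1 0 0 0 0.05 255;7.7 -1.5 0 0 0 0.08 255;7.7 -1.5 0 0 0 0.08 255;0 0 0 0 0 0 255;0 0 0 0 0 0 255'
cat > st.py <<'E'
from h import *
st=env.read_state(); p=st['tcp_pos']; R=cv2.Rodrigues(st['tcp_rot'])[0]; sh=R.T@(np.array([619,-57,268])-p)
print('tool force',(R.T@st['force']).round(1),'shaft',sh.round(1),'yaw',np.degrees(np.arctan2(R[1,0],R[0,0])).round(1))
E
python3 st.py
```

```text
t: 23.15
tcp_pos: [640.6, -152.4, 269.8]
tcp_rot: [0.058, 3.14, -0.001]
force: [2.5, -1.7, -2.0]
width: -0.001
tool force [-2.5 -1.7  2. ] shaft [25.1 94.5  1.7] yaw 177.9
```

```bash
python3 -m crank '4.8 -1 0 0 0 0.05 255;7.7 -1.5 0 0 0 0.08 255;7.7 -1.5 0 0 0 0.08 255;7.7 -1.5 0 0 0 0.08 255;7.7 -1.5 0 0 0 0.08 255;4.8 -1 0 0 0 0.05 255;0 0 0 0 0 0 255;0 0 0 0 0 0 255'
python3 st.py; python3 - <<'E'
from h import *
s=snap('wrist','wrist14'); cv2.imwrite('pics/w14.png',cv2.resize(s['image'][84:384,60:460],(800,600),interpolation=cv2.INTER_CUBIC))
E
```

```text
t: 24.15
tcp_pos: [599.6, -152.3, 269.8]
tcp_rot: [0.713, 3.059, -0.002]
force: [3.0, -3.2, 0.3]
width: -0.002
tool force [-4.1 -1.6 -0.3] shaft [24.7 94.1  1.7] yaw 153.8
```

View pics/w14.png

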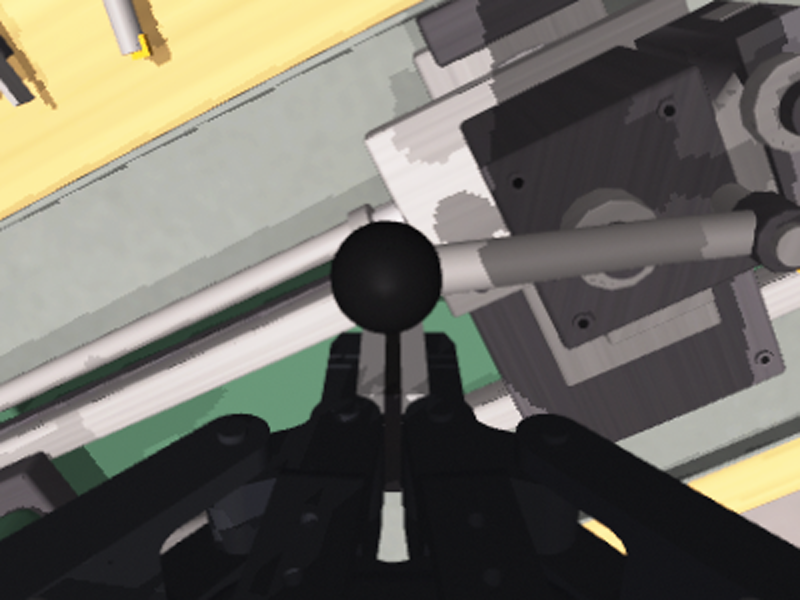

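```bash
python3 -m crank '4.8 -1 0 0 0 0.05 255;4.8 -1 0 0 0 0.05 255;4.8 -1 0 0 0 0.05 255;4.8 -1 0 0 0 0.05 255;1.9 -0.4 0 0 0 0.02 255;1.9 -0.4 0 0 0 0.02 255;0 0 0 0 0 0 255;0 0 0 0 0 0 255'
python3 st.py
```

```text
t: 25.2
tcp_pos: [577.3, -144.5, 269.8]
tcp_rot: [1.074, 2.952, -0.003]
force: [1.7, -5.0, 0.1]
width: -0.004
tool force [-4.5 -2.8 -0. ] shaft [24.3 93.8  1.7] yaw 140.0
```

```bash
python3 -m crank '1 -0.2 0 0 0 0.01 255;1 -0.2 0 0 0 0.01 255;1 -0.2 0 0 0 0.01 255;1 -0.2 0 0 0 0.01 255;1 -0.2 0 0 0 0.01 255;1 -0.2 0 0 0 0.01 255;0 0 0 0 0 0 255;0 0 0 0 0 0 255'
python3 st.py
```

```text
t: 26.2
tcp_pos: [572.0, -141.7, 269.8]
tcp_rot: [1.163, 2.918, -0.004]
force: [0.3, -6.1, 0.3]
width: -0.002
tool force [-4.4 -4.2 -0.2] shaft [24.1 93.9  1.6] yaw 136.5
```

```bash
python3 -m crank '1 -0.2 0 0 0 0.01 255;1 -0.2 0 0 0 0.01 255;1 -0.2 0 0 0 0.01 255;1 -0.2 0 0 0 0.01 255;1 -0.2 0 0 0 0.01 255;1 -0.2 0 0 0 0.01 255;0 0 0 0 0 0 255;0 0 0 0 0 0 255'
python3 st.py
```

```text
t: 27.2
tcp_pos: [566.7, -138.5, 269.8]
tcp_rot: [1.25, 2.882, -0.004]
force: [0.9, -6.7, 0.5]
width: -0.002
tool force [-5.5 -4.  -0.4] shaft [23.8 93.9  1.6] yaw 133.1
```

```bash
python3 -m crank '1 -0.5 0 0 0 0.01 255;1 -0.3 0 0 0 0.01 255;1 -0.3 0 0 0 0.01 255;1 -0.3 0 0 0 0.01 255;1 -0.3 0 0 0 0.01 255;1 -0.3 0 0 0 0.01 255;0 0 0 0 0 0 255;0 0 0 0 0 0 255'
python3 st.py
```

```text
t: 28.2
tcp_pos: [561.3, -134.9, 269.8]
tcp_rot: [1.335, 2.843, -0.003]
force: [0.4, -5.6, 0.8]
width: 0.001
tool force [-4.6 -3.3 -0.8] shaft [23.1 94.1  1.6] yaw 129.7
```

```bash
python3 -m crank '1 -0.3 0 0 0 0.01 255;1 -0.3 0 0 0 0.01 255;1 -0.3 0 0 0 0.01 255;1 -0.3 0 0 0 0.01 255;1 -0.3 0 0 0 0.01 255;1 -0.3 0 0 0 0.01 255;0 0 0 0 0 0 255;0 0 0 0 0 0 255'
python3 st.py
```

```text
t: 29.2
tcp_pos: [556.4, -130.9, 269.8]
tcp_rot: [1.42, 2.802, -0.002]
force: [1.2, -5.3, 1.0]
width: 0.002
tool force [-5.  -2.2 -0.9] shaft [22.5 94.2  1.7] yaw 126.3
```

```bash
python3 -m crank '1 -0.3 0 0 0 0.01 255;1 -0.3 0 0 0 0.011 255;1 -0.3 0 0 0 0.011 255;1 -0.3 0 0 0 0.011 255;1 -0.3 0 0 0 0.011 255;1 -0.3 0 0 0 0.011 255;0 0 0 0 0 0 255;0 0 0 0 0 0 255'
python3 st.py
```

```text
t: 30.2
tcp_pos: [551.6, -126.6, 269.8]
tcp_rot: [1.51, 2.755, -0.001]
force: [0.8, -4.3, 1.3]
width: -0.001
tool force [-4.1 -1.7 -1.3] shaft [22.4 94.3  1.7] yaw 122.6
```

```bash
python3 -m crank '1 -0.2 0 0 0 0.011 255;1 -0.2 0 0 0 0.011 255;1 -0.3 0 0 0 0.011 255;1 -0.2 0 0 0 0.011 255;1 -0.2 0 0 0 0.011 255;1 -0.2 0 0 0 0.011 255;0 0 0 0 0 0 255;0 0 0 0 0 0 255'
python3 st.py
```

```text
t: 31.2
tcp_pos: [547.2, -122.1, 269.8]
tcp_rot: [-1.6, -2.704, 0.001]
force: [1.4, -5.3, 0.4]
width: -0.0
tool force [-5.4 -1.3 -0.3] shaft [22.5 94.2  1.7] yaw 118.8
```

```bash
python3 -m crank '1 -0.2 0 0 0 0.011 255;1 -0.2 0 0 0 0.011 255;1 -0.3 0 0 0 0.011 255;1 -0.2 0 0 0 0.011 255;1 -0.2 0 0 0 0.011 255;1 -0.2 0 0 0 0.011 255;0 0 0 0 0 0 255;0 0 0 0 0 0 255'
python3 st.py
```

```text
t: 32.2
tcp_pos: [543.2, -117.3, 269.8]
tcp_rot: [-1.688, -2.649, 0.002]
force: [0.8, -4.6, 1.7]
width: 0.002
tool force [-4.5 -1.2 -1.7] shaft [22.7 94.2  1.7] yaw 115.0
```

```bash
python3 -m crank '1 -0.2 0 0 0 0.011 255;1 -0.2 0 0 0 0.011 255;1 -0.3 0 0 0 0.011 255;1 -0.2 0 0 0 0.011 255;1 -0.2 0 0 0 0.011 255;1 -0.2 0 0 0 0.011 255;0 0 0 0 0 0 255;0 0 0 0 0 0 255'
python3 st.py
```

```text
t: 33.2
tcp_pos: [539.5, -112.4, 269.8]
tcp_rot: [-1.775, -2.592, 0.002]
force: [-0.3, -5.1, 1.7]
width: 0.001
tool force [-4.6 -2.2 -1.7] shaft [22.9 94.1  1.6] yaw 111.2
```

```bash
python3 -m crank '1 -0.2 0 0 0 0.011 255;1 -0.3 0 0 0 0.011 255;1 -0.3 0 0 0 0.011 255;1 -0.2 0 0 0 0.01 255;1 -0.3 0 0 0 0.01 255;1 -0.2 0 0 0 0.01 255;0 0 0 0 0 0 255;0 0 0 0 0 0 255'
python3 st.py
```

```text
t: 34.2
tcp_pos: [536.1, -107.3, 269.7]
tcp_rot: [-1.855, -2.535, 0.002]
force: [-0.8, -5.0, 1.6]
width: -0.001
tool force [-4.6 -2.3 -1.6] shaft [22.9 94.2  1.6] yaw 107.6
```

```bash
python3 -m crank '1 -0.2 0 0 0 0.011 255;1 -0.3 0 0 0 0.011 255;1 -0.3 0 0 0 0.011 255;1 -0.2 0 0 0 0.01 255;1 -0.3 0 0 0 0.01 255;1 -0.2 0 0 0 0.01 255;0 0 0 0 0 0 255;0 0 0 0 0 0 255'
python3 st.py
```

```text
t: 35.2
tcp_pos: [533.0, -101.9, 269.7]
tcp_rot: [-1.934, -2.475, 0.002]
force: [0.3, -5.2, 2.0]
width: 0.002
tool force [-5.1 -1.  -2. ] shaft [22.8 94.3  1.6] yaw 104.0
```

```bash
python3 -m crank '1 -0.2 0 0 0 0.011 255;1 -0.3 0 0 0 0.011 255;1 -0.2 0 0 0 0.011 255;1 -0.2 0 0 0 0.01 255;1 -0.3 0 0 0 0.01 255;1 -0.2 0 0 0 0.01 255;0 0 0 0 0 0 255;0 0 0 0 0 0 255'
python3 st.py
```

```text
t: 36.2
tcp_pos: [530.5, -96.6, 269.8]
tcp_rot: [2.012, 2.413, -0.002]
force: [0.4, -5.2, 1.3]
width: -0.003
tool force [-5.2 -0.5 -1.3] shaft [23.  94.2  1.7] yaw 100.4
```

```bash
python3 -m crank '1 -0.2 0 0 0 0.011 255;1 -0.3 0 0 0 0.011 255;1 -0.2 0 0 0 0.011 255;1 -0.2 0 0 0 0.01 255;1 -0.3 0 0 0 0.01 255;1 -0.2 0 0 0 0.01 255;0 0 0 0 0 0 255;0 0 0 0 0 0 255'
python3 st.py; python3 - <<'E'
from h import *
s=snap('wrist','wrist15'); cv2.imwrite('pics/w15.png',cv2.resize(s['image'][84:384,60:460],(800,600),interpolation=cv2.INTER_CUBIC))
E
```

```text
t: 37.2
tcp_pos: [528.6, -92.9, 269.9]
tcp_rot: [2.087, 2.344, -0.004]
force: [1.6, -9.2, -0.1]
width: 0.008
tool force [-9.3  0.5  0.1] shaft [25.2 94.   1.8] yaw 96.7
```

View pics/w15.png

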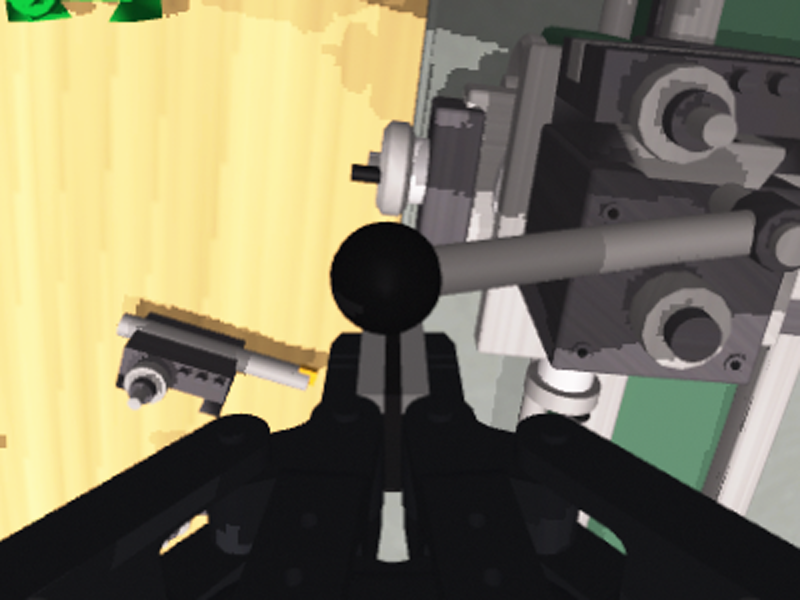

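```bash
python3 -m crank '0.5 -0.1 0 0 0 0 255;0.5 -0.1 0 0 0 0 255;0.5 -0.1 0 0 0 0 255;0 0 0 0 0 0 255;0 0 0 0 0 0 255;0 0 0 0 0 0 255;0 0 0 0 0 0 255;0 0 0 0 0 0 255'
python3 st.py
```

```text
t: 38.25
tcp_pos: [528.3, -92.1, 269.9]
tcp_rot: [2.087, 2.343, -0.004]
force: [4.2, -10.0, -0.2]
width: -0.002
tool force [-10.5   3.1   0.2] shaft [24.4 94.1  1.9] yaw 96.6
```

```bash
python3 -m crank '0.5 0.1 0 0 0 0 255;0.5 0.1 0 0 0 0 255;0.5 0.1 0 0 0 0 255;0.5 0.1 0 0 0 0 255;0 0 0 0 0 0 255;0 0 0 0 0 0 255;0 0 0 0 0 0 255;0 0 0 0 0 0 255'
python3 st.py
```

```text
t: 39.25
tcp_pos: [528.1, -91.3, 269.9]
tcp_rot: [2.088, 2.342, -0.006]
force: [2.4, -12.8, 1.1]
width: 0.001
tool force [-13.    0.9  -1.1] shaft [23.7 94.2  1.8] yaw 96.6
```

```bash
python3 -m crank '0.5 0 0 0 0 0 255;0.5 0 0 0 0 0 255;0.3 0 0 0 0 0 255;0 0 0 0 0 0 255;0 0 0 0 0 0 255;0 0 0 0 0 0 255;0 0 0 0 0 0 255;0 0 0 0 0 0 255'
python3 st.py
```

```text
t: 40.25
tcp_pos: [527.9, -90.5, 269.9]
tcp_rot: [2.088, 2.341, -0.007]
force: [2.3, -12.6, 0.4]
width: 0.001
tool force [-12.8   0.8  -0.3] shaft [22.9 94.3  1.8] yaw 96.5
```

```bash
python3 -m crank '0.5 0 0 0 0 0 255;0.5 0 0 0 0 0 255;0.3 0 0 0 0 0 255;0 0 0 0 0 0 255;0 0 0 0 0 0 255;0 0 0 0 0 0 255;0 0 0 0 0 0 255;0 0 0 0 0 0 255'
python3 st.py; python3 - <<'E'
from h import *
for i in range(3): env.snapshot('side'); print(env.read_state()['force'].round(1))
E
```

```text
t: 41.25
tcp_pos: [527.7, -89.6, 269.9]
tcp_rot: [2.088, 2.34, -0.008]
force: [1.4, -14.3, 0.9]
width: 0.003
tool force [-14.3  -0.2  -0.8] shaft [22.  94.4  1.8] yaw 96.5
[  0.8 -13.7   0.3]
[  1.5 -14.    0.1]
[  3.1 -14.8   0.8]
```

```bash
python3 -m crank '-2 0 0 0 0 0 255;-4 0 0 0 0 0 255;-8 0 0 0 0 0 255;-12 0 0 0 0 0 255;-12 0 0 0 0 0 255;0 0 -15 0 0 0 255;0 0 -25 0 0 0 255;0 0 -10 0 0 0 255'
python3 - <<'E'
from h import *
s=snap('wrist','wrist16'); cv2.imwrite('pics/w16.png',cv2.resize(s['image'][0:384],(800,600),interpolation=cv2.INTER_CUBIC))
s=snap('scene','scene16');cv2.imwrite('pics/s16.png',cv2.convertScaleAbs(cv2.resize(s['image'][150:280,140:400],(800,400),interpolation=cv2.INTER_CUBIC),alpha=1.5,beta=15))
E
```

```text
t: 42.4
tcp_pos: [533.2, -121.3, 322.1]
tcp_rot: [2.084, 2.347, 0.003]
force: [-0.0, -0.3, -0.2]
width: -0.004
```

View pics/w16.png

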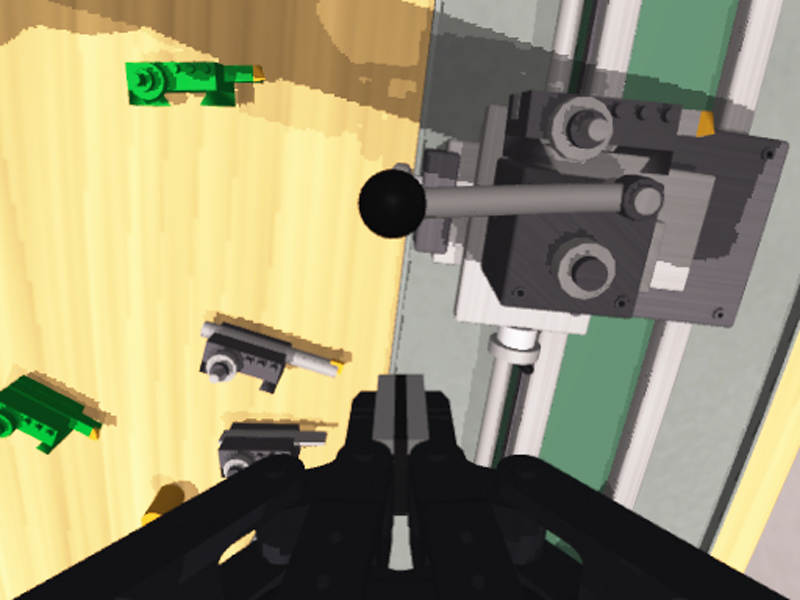

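View pics/s16.png

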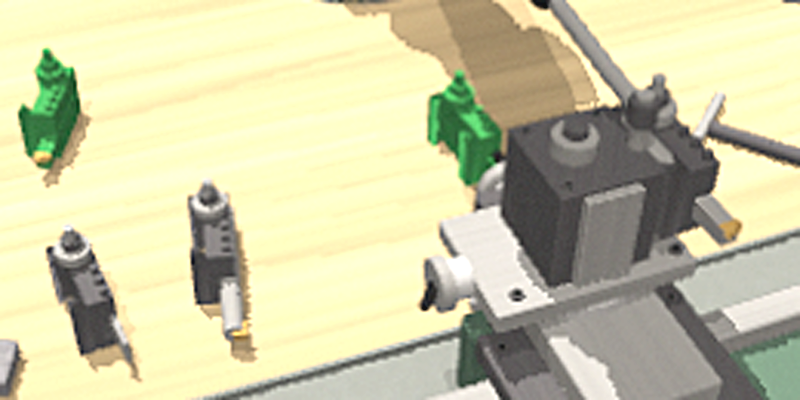

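```bash
python3 - <<'E'
from h import *
W,A=load('wrist16'),load('scene16')
print('stud',tri(W,(599*.64,128*.64),A,(140+658*.325,150+80*.325)))
b=onz(W,392*.64,203*.64,268); print('ball',b,np.degrees(np.arctan2(b[1]+57,b[0]-619)))
W0=load('wrist15'); c=lambda x,y:(59.5+(x+.5)/2,83.5+(y+.5)/2)
b=onz(W0,*c(386,277),268); print('ball during push',b)
s=snap('scene','scene17'); im=s['image'][160:235,325:400]; cv2.imwrite('pics/s17.png',cv2.convertScaleAbs(cv2.resize(im,(600,600),interpolation=cv2.INTER_CUBIC),alpha=1.8,beta=20))
W=snap('wrist','wrist17'); cv2.imwrite('pics/w17.png',cv2.convertScaleAbs(cv2.resize(W['image'][40:210,300:500],(700,595),interpolation=cv2.INTER_CUBIC),alpha=1.5,beta=15))
b=onz(W,392*.64,203*.64,268)
E
```

```text
stud (array([597.86111517, -33.92782818, 243.9772601 ]), np.float64(0.7700825303995571))
ball [523.15921864 -68.02076889 268.        ] -173.4403469902903
ball during push [523.50437271 -70.38039429 268.        ]
```

View pics/s17.png

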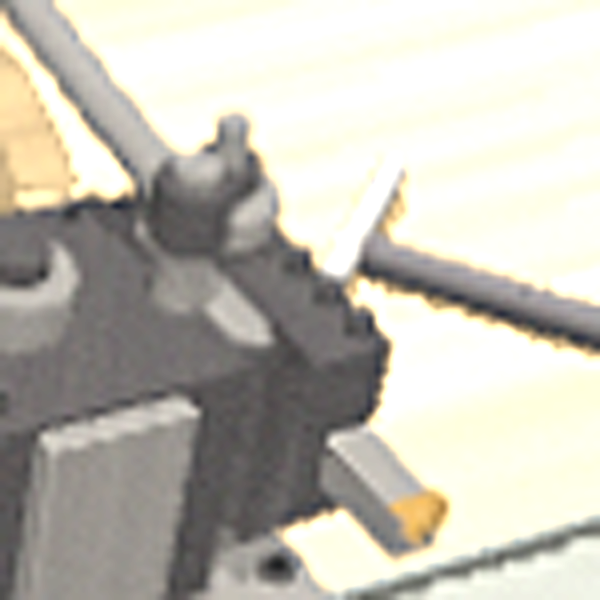

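View pics/w17.png

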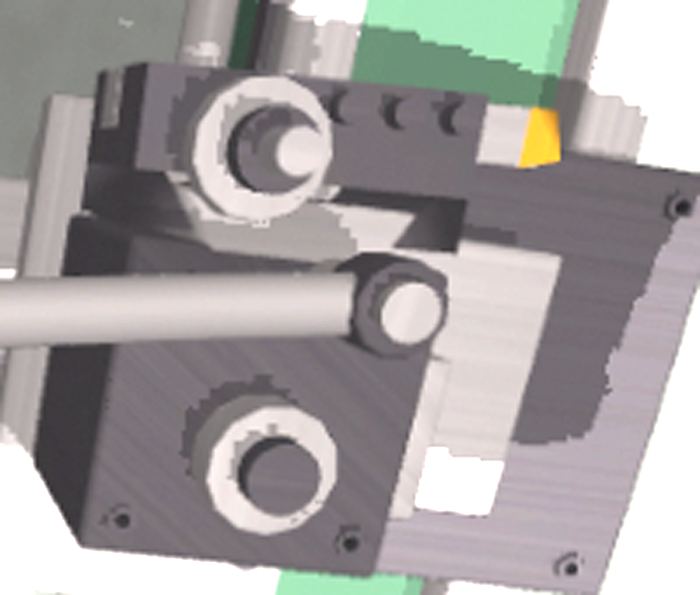

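```bash
python3 -c "
from h import *
s=env.read_state(); print(s['t'],s['force'].round(1)); print(env.sign_off())"
```

```text
42.6 [-0.1  0.1  0.9]
the job is handed in; nothing more can be done
None
```

The turning holder is on the toolpost's dovetail with its nut resting on top, the lever is clamped, and I handed the job in at 42.6 s.

- **Seating:** I gripped the holder across its end faces and lowered it until it stopped under about 16 N of downward push. I then let go.
- **Clamping:** I pushed the lever's ball clockwise with closed fingertips. It moved with about 4–6 N and came tight about 1.65 rad on. I pushed it to about 14 N and backed off, and the highest force reading on the lever was about 15 N.

**Last checks:**
- The pictures show the holder straight on the dovetail with its nut against the top. The stud top measured z ≈ 244 mm where I expected 246–247 mm, which is within the camera error.
- The ball stayed where I left it, about 1.68 rad from open.
- The boring and parting holders were not touched and look to be where they stood.
- The wrist force was about zero, and the gripper stood clear of everything.

**Disagreement:** the cameras put the post's y and height 2–3 mm apart. I used a position in between, and the holder entered the dovetail without jamming.

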